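Lock the new worktop strip and draw out its packers

ROBOT

A 6-joint arm with a two-finger parallel gripper is mounted at the origin on the work surface. World frame = base frame: x ahead of the robot, y to its left, z up, the work surface at z = 0. Lengths are in m, angles in rad, forces in N, time in s.
With the tool pointing down it reaches from about 0.325 to 0.9 m from the base axis. Payload 6.1 kg.
Tool frame: the origin (TCP) lies midway between the tips of the shut fingers; the grasp point (between the pads) lies 19 mm behind it; z points along the fingers, y is the line along which they close (so a half turn about z gives the same grasp; the last joint's range is limited). The gripper opens to 87 mm and grips with 3 to 60 N. Pads are 19 mm wide; open, the fingers measure 117 mm over their backs; the gripper's body (75 mm by 190 mm) begins 51 mm behind the grasp point.
Start: joints at [1.014, 0.22, 1.526, -0, 1.395, -0.126], TCP at [0.261, 0.568, 0.223] pointing down, gripper open.
Joint ranges: [-2.98, 2.98], [-0.91, 2.08], [0.09, 2.57], [-1.24, 4.39], [0.2, 2.65], [-2.68, 2.68]. Speed limits (rad/s): [2.57, 2.57, 3.01, 3.14, 3.14, 3.14].

INTERFACE

Orientations are given as a unit quaternion [x, y, z, w].
In Python, from plant import get_state, eyes, arm gives the robot as it stands.
- The arm moves only by the tool play_rows, never from a script. Its argument "deltas" is a list of rows, each a list of 2 entries, a list of its own where there are three numbers: the shift along the world's x, y, z in units of 50 mm (1.0 is 50 mm), then the turn, a rotation vector about the world's x, y, z in degrees. A call has 1 to 10 rows; each row is the pose to reach, as a shift and turn from the pose commanded when the call began; what a row does not reach only later rows make up. A row lasts 1/10 s, in which the tool goes at most 50 mm and 8.59 degrees, less where a joint would pass 70% of its speed; a pose out of reach is approached as far as the arm can. A call with a gripper value outside its range is refused whole. "jaw" is the opening, from 0 (shut) to 1 (fully open), set as the call begins (left out, the last holds). The fingers move at their own pace and stop on an object; "grip_force" is the grip in N (left out, the last holds). Time passes only in rows, so rows that repeat a pose let the fingers close. It gives the time, the measured TCP pose, the force, the opening and the grip force at its end, in the units of the state.
- get_state(): the state, without advancing time (a new reading comes with each control period).
- eyes.camera(name): name is "scene" or "side" or "wrist"; returns a dict with "pixels" (420x560x3 uint8, red, green, blue), "fx", "fy", "cx", "cy" (pixels), "eye" and "rotation" of the camera in the world; the wrist camera has in their place "T_tool_cam" (4x4, takes a point from camera to tool coordinates, whose origin is the TCP and whose axes are the flange's). Camera axes: x right, y up, looking along -z (the intrinsics and any distortion apply to the point x, -y, -z); pixel columns grow to the right and rows downward; lengths in m; the calibration is good to about 2 mm. The wrist camera is an equidistant fisheye: a pixel r from the principal point sees the ray r / f radians off the axis. A picture is of the moment at which its call begins: read the wrist's pose just before it. There is no depth.
- arm.job_done(): hands the job in; it is judged then, once.
The state is a dict: "time": time; "q": joint angles; "qvel": joint speeds; "tau": joint torques, N m; "tcp_pos": TCP position; "tool_rot": TCP orientation; "ft_force": force on the tool from outside, world axes, zero at the start; "torque": the same for the moment, N m; "width": finger opening in m; "grip_force": force on a finger pad.
Only numpy, scipy, OpenCV 4.12 (cv2) and the standard library are available. Lean on these libraries where they do the work, as an engineer would, in place of code of your own. Each camera call takes 0.05 s, during which the arm holds its last target. There are 200 camera calls.

TASK

The new worktop strip has been levelled on plastic packers between its two end brackets. First knock the brass locking pin in each bracket down flush, using the mallet and not the fingers; then draw every packer out from under the strip without shifting the strip or the spirit level resting on it, and lay all the packers flat inside the white tray. Finish with the mallet put down with its head on the black rubber mat, and leave the other things on the worktop alone.

Things in the scene. Friction and masses are not known exactly. Their poses are not given: they have to be found in the camera images.
- fitting: The fixed pair of grey end brackets. Origin on the worktop midway between them; its y axis runs along the strip, towards the left bracket, and its x axis points across the strip, away from the robot at yaw 0 (starts vary by up to 0.12 rad of yaw). Each bracket is 60 (x) x 50 (y) x 46 mm high, centred at y = +228 or -228 mm. Beside it, inwards, a black rubber bearer 10 mm high and 20 mm wide, centred at y = +-190 mm, grips and carries that end of the strip for good.
- pin_left (a joint): Travel of the left (+y) brass locking pin, in m: 0 is fully up (16 mm proud of the bracket's top), 0.016 is fully down, flush. It starts at 0 to 0.003, is stiff and lightly sprung: 11 N moves it at first, 13 N at the end, and it stays wherever it is left.
- pin_right (a joint): The same for the right (-y) pin.
- pin_left_top (a point): Centre of the top face of the left pin, an upright brass cylinder of 20 mm diameter in the middle of the bracket's top. At 62 mm height when the pin is fully up, 46 mm when flush.
- pin_right_top (a point): The same point of the right pin.
- strip: The resting load: a loose wood-effect worktop strip, 90 (x) x 400 (y) x 28 mm, 1.4 kg, lying on the two bearers and on the packers, with 3 mm to the bracket at each end. Smooth underneath; a packer drawn slowly and level leaves it in place, one that is raised or jerked while under it does not. Origin at the centre of its underside, 10 mm above the worktop; x and y axes as for the fitting. Its front edge is 45 mm to -x of the origin, its top 38 mm above the worktop.
- strip_left (a point): Middle of the strip's left end: 190 mm to +y of its origin, 14 mm above its underside.
- strip_right (a point): Middle of the strip's right end: 190 mm to -y of its origin, 14 mm above its underside.
- level: A small yellow spirit level lying loose along the top of the strip, 22 x 150 (y) x 20 mm high, its centre line about 20 mm to the +x side of the strip's centre line. Origin at the centre of its underside.
- mallet: A mallet standing on the striking face of its white block head, starting on the rubber mat with its handle towards the robot. Head 50 (x, along the handle) x 48 (y) x 64 mm high (z); the top and bottom faces strike. Handle a round bar of 22 mm diameter, 130 mm long, out of the head's -x face at mid height. 0.34 kg. Origin at the centre of the head's underside; z up. The head itself can be gripped across its 48 mm (y).
- mallet_head (a point): Centre of the mallet's head, 32 mm above its underside.
- mat: Fixed black rubber mat, 160 x 160 x 4 mm high, at the robot's left or right. Origin at the centre of its underside.
- tray: Loose open white tray, 138 (x) x 198 (y) mm outside and 25 mm high, walls 4 mm, floor 4 to 5 mm, 0.5 kg, on the side opposite the mat. Origin at the centre of its underside.
- mug: Blue mug, 90 mm high, a bystander. Origin under its centre.
- glue: Small white glue bottle with a red cap, 90 mm high, 50 mm diameter, a bystander. Origin under its centre.
- screws: Amber jar of screws, 75 mm high, 64 mm diameter, a bystander. Origin under its centre.
- tape: Black tape measure, 50 x 54 x 32 mm high, a bystander in front of the robot. Origin under its centre.
- driver: Screwdriver with a red handle lying flat, a bystander.
- packer1: The red packer, if present (3 to 5 of the five are, in any of five places under the strip, about 74 mm apart): a flat plastic bar 90 (x) x 26 (y) x 10 mm thick, 30 g, lying on the worktop with its far half under the strip and its near (-x) end sticking out about 37 to 45 mm in front of the strip. Origin at the centre of its underside; x along its length, within about 0.06 rad of the fitting's x.
- packer2: The blue packer, if present (3 to 5 of the five are, in any of five places under the strip, about 74 mm apart): a flat plastic bar 90 (x) x 26 (y) x 10 mm thick, 30 g, lying on the worktop with its far half under the strip and its near (-x) end sticking out about 37 to 45 mm in front of the strip. Origin at the centre of its underside; x along its length, within about 0.06 rad of the fitting's x.
- packer3: The green packer, if present (3 to 5 of the five are, in any of five places under the strip, about 74 mm apart): a flat plastic bar 90 (x) x 26 (y) x 10 mm thick, 30 g, lying on the worktop with its far half under the strip and its near (-x) end sticking out about 37 to 45 mm in front of the strip. Origin at the centre of its underside; x along its length, within about 0.06 rad of the fitting's x.
- packer4: The orange packer, if present (3 to 5 of the five are, in any of five places under the strip, about 74 mm apart): a flat plastic bar 90 (x) x 26 (y) x 10 mm thick, 30 g, lying on the worktop with its far half under the strip and its near (-x) end sticking out about 37 to 45 mm in front of the strip. Origin at the centre of its underside; x along its length, within about 0.06 rad of the fitting's x.
- packer5: The grey packer, if present (3 to 5 of the five are, in any of five places under the strip, about 74 mm apart): a flat plastic bar 90 (x) x 26 (y) x 10 mm thick, 30 g, lying on the worktop with its far half under the strip and its near (-x) end sticking out about 37 to 45 mm in front of the strip. Origin at the centre of its underside; x along its length, within about 0.06 rad of the fitting's x.
Mind the look-alikes: they are no part of the job. Of the things shaped like the packer3, the green one is meant.

How it is judged:
By the outcome, as a careful person would: the job done as asked, in the order asked, and still so for the second after the job is handed in, with the robot touching nothing.
Of packer1, packer2, packer3, packer4, packer5 only 3 to 5 are there at a start; the rules pass over those that are not, and their reading is None.
At some moment in a run one of mallet, tray may be knocked a few centimetres aside while the robot is not near it.
Once in a run the grip may slacken for a moment while it holds something.
It also fails if it takes over 210 s, if anything falls off the work surface, if the arm or the gripper's body presses on something with over 40 N, if the wrist force passes 120 N, or if a joint passes its speed limit or range.

## Working session

There is one attempt and no reset: what is moved stays moved. The work goes in short steps, Python scripts to look and compute and a tool call to move; the robot and the scene stay as the last step left them, time stands still between calls to the robot, and variables do not carry over. Pictures are saved under pics/ and viewed, at most 14 in all, crops included, and the job is handed in when it is done.

Besides the shell and the picture viewer there is one more tool, called after "Emit:" by a JSON object that holds its "api" and its "payload", one argument or row to a line. play_rows: Moves the arm, as the interface text tells. Its arguments: {"type":"object","properties":{"deltas":{"type":"array"},"jaw":{"type":"number"},"grip_force":{"type":"number"}},"required":["deltas"]}

```bash
ls; mkdir -p pics; cat > h.py <<'E'
import numpy as np, cv2
from plant import get_state, eyes, arm
from scipy.spatial.transform import Rotation as R
def cam(name):
    s=get_state(); c=eyes.camera(name); c['s']=s
    if name=='wrist':
        T=np.eye(4); T[:3,:3]=R.from_quat(s['tool_rot']).as_matrix(); T[:3,3]=s['tcp_pos']
        M=T@np.array(c['T_tool_cam']); c['eye']=M[:3,3]; c['rotation']=M[:3,:3]
    c['name']=name; return c
def ray(c,u,v):
    x=(u-c['cx'])/c['fx']; y=(v-c['cy'])/c['fy']
    if c['name']=='wrist':
        r=np.hypot(x,y); k=np.sin(r)/max(r,1e-9); d=np.array([x*k,-y*k,-np.cos(r)])
    else: d=np.array([x,-y,-1])
    return np.array(c['eye']),np.array(c['rotation'])@d
def at(c,u,v,z):
    e,d=ray(c,u,v); return e+d*(z-e[2])/d[2]
def px(c,p):
    q=np.array(c['rotation']).T@(np.array(p)-np.array(c['eye'])); x,y,z=q[0],-q[1],-q[2]
    if c['name']=='wrist':
        h=np.hypot(x,y); t=np.arctan2(h,z); k=t/max(h,1e-9); return c['cx']+c['fx']*x*k, c['cy']+c['fy']*y*k
    return c['cx']+c['fx']*x/z, c['cy']+c['fy']*y/z
def save(c,fn,box=None,k=1):
    im=c['pixels'][:,:,::-1]
    if box: im=im[box[1]:box[3],box[0]:box[2]]
    cv2.imwrite('pics/'+fn,cv2.resize(im,None,fx=k,fy=k,interpolation=cv2.INTER_CUBIC))
E
python3 - <<'E'
from h import *
for n in ['scene','side','wrist']:
    c=cam(n); save(c,n+'0.png'); print(n,c['fx'],c['fy'],c['cx'],c['cy'],np.round(c['eye'],3),np.round(c['rotation'],3).tolist(),[k for k in c])
    np.save(n+'0.npy',c,allow_pickle=True)
print(get_state())
E
```

```text
pics
scene 447.069191375038 447.069191375038 280.2603442077832 212.7482775472247 [1.144 0.598 0.853] [0.156, 0.364, 0.844, 0.361] ['pixels', 'fx', 'fy', 'cx', 'cy', 'eye', 'rotation', 's', 'name']
side 403.52399872576194 403.52399872576194 289.48499174423364 206.5938791888796 [0.33  0.775 0.571] [-0.062, 0.47, 0.873, -0.112] ['pixels', 'fx', 'fy', 'cx', 'cy', 'eye', 'rotation', 's', 'name']
wrist 325.19226210127806 325.19226210127806 280.68453365795943 206.19597627347437 [0.198 0.596 0.384] [[0.417, -0.88, -0.228], [0.909, 0.403, 0.106], [-0.001, -0.251, 0.968]] ['pixels', 'fx', 'fy', 'cx', 'cy', 'T_tool_cam', 's', 'eye', 'rotation', 'name']
{'time': 0.15, 'q': array([ 1.01391261e+00,  2.21050783e-01,  1.52737813e+00, -1.55058209e-05,
        1.39467907e+00, -1.26094571e-01]), 'qvel': array([ 0.00054918, -0.00149122, -0.00436182, -0.00100478,  0.00063644,
        0.00104218]), 'tau': array([ 1.82055908e-03, -4.95186889e+01, -3.87883973e+01,  7.01226667e-02,
        5.29831136e-02, -1.09914458e-04]), 'tcp_pos': array([0.26073881, 0.56747967, 0.22166916]), 'tool_rot': array([ 2.13731504e-01,  9.76892149e-01, -7.16470066e-04, -2.46543297e-04]), 'ft_force': array([ 0.45136082,  0.4803517 , -0.13582535]), 'torque': array([0.06035302, 0.01320187, 0.00627638]), 'grip_force': 0.0, 'width': 0.08702395082127322}
```

View pics/scene0.png

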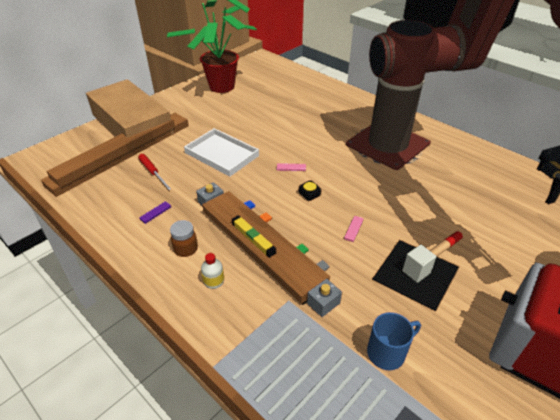

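View pics/side0.png

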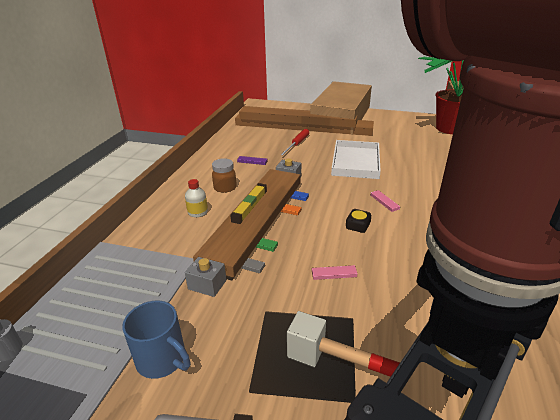

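Both views show four packers in front of the strip. In the scene view blue is at (249,205), orange at (265,217), green at (303,249) and grey at (322,266); red is absent. The bars at (292,167), (353,228) and (155,212) are pink, pink and purple lying loose, so they are look-alikes. The mallet is at (420,262) on the mat, the tray at (221,151), and the pins at (209,187) and (325,290).

```bash
python3 - <<'E'
s=open('h.py').read()
s=s.replace("    c['name']=name; return c","    else: c['rotation']=R.from_quat(c['rotation']).as_matrix()\n    c['name']=name; return c")
open('h.py','w').write(s)
E
cat >> h.py <<'E'
def blobs(c,lo,hi,amin=15,box=None):
    hsv=cv2.cvtColor(c['pixels'],cv2.COLOR_RGB2HSV); m=cv2.inRange(hsv,np.array(lo),np.array(hi))
    if box:
        k=np.zeros_like(m); k[box[1]:box[3],box[0]:box[2]]=1; m=m*k
    n,l,st,ce=cv2.connectedComponentsWithStats(m)
    return [(tuple(np.round(ce[i],1)),int(st[i,4]),np.argwhere(l==i)[:,::-1]) for i in range(1,n) if st[i,4]>=amin]
E
python3 - <<'E'
from h import *
c=cam('scene'); d=cam('side')
save(c,'sceneA.png',(180,130,480,320),2.6)
save(d,'sideA.png',(180,130,400,400),2.2)
for cc in (c,d):
  hsv=cv2.cvtColor(cc['pixels'],cv2.COLOR_RGB2HSV)
  pts=[(249,205),(265,217),(303,249),(322,266),(209,187),(325,290),(420,262)] if cc is c else [(300,196),(291,210),(268,245),(254,266),(288,162),(204,264),(305,338)]
  print([hsv[v,u].tolist() for u,v in pts])
f=lambda cc,l,z:[np.round(at(cc,u,v,z)[:2],3).tolist() for u,v in l]
print('pins',f(c,[(209,187),(325,289)],.062),f(d,[(288,162),(204,263)],.062))
print('packs',f(c,[(249,205),(265,217),(303,249),(322,266)],.01),f(d,[(300,196),(291,210),(268,245),(254,266)],.01))
print('tray',f(c,[(185,151),(214,132),(258,153),(229,172)],.025))
print('mat',f(c,[(401,243),(458,261),(437,303),(375,279)],.004))
E
```

```text
[[110, 214, 199], [11, 208, 235], [66, 171, 160], [53, 8, 124], [21, 162, 216], [21, 159, 210], [32, 16, 217]]
[[112, 171, 154], [11, 207, 202], [62, 136, 135], [16, 24, 116], [20, 153, 160], [20, 154, 204], [23, 29, 147]]
pins [[0.598, -0.194], [0.645, 0.257]] [[0.589, -0.185], [0.636, 0.258]]
packs [[0.535, -0.105], [0.538, -0.038], [0.554, 0.114], [0.564, 0.185]] [[0.535, -0.102], [0.541, -0.033], [0.555, 0.114], [0.563, 0.187]]
tray [[0.511, -0.423], [0.377, -0.44], [0.359, -0.248], [0.486, -0.242]]
mat [[0.36, 0.28], [0.314, 0.416], [0.463, 0.442], [0.503, 0.3]]
```

View pics/sceneA.png

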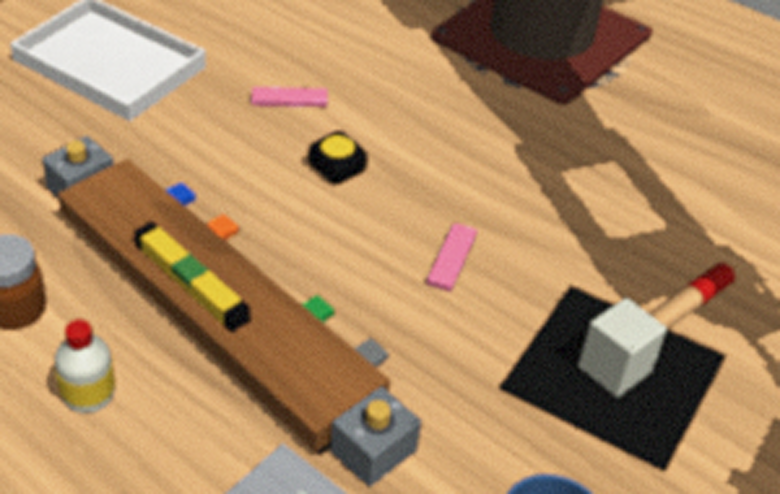

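View pics/sideA.png

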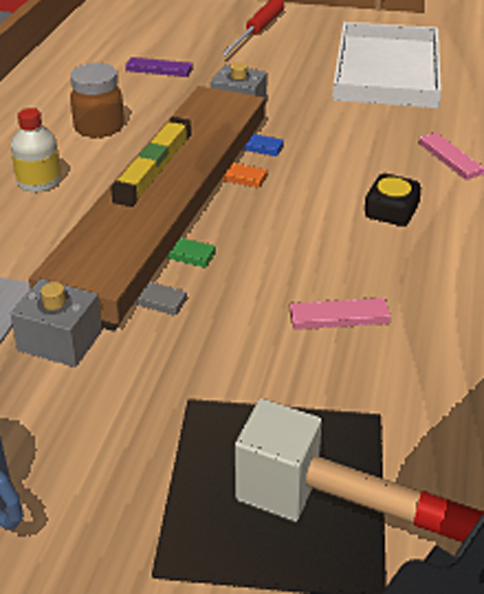

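```bash
python3 - <<'E'
from h import *
c=cam('scene'); d=cam('side')
f=lambda cc,l,z:[np.round(at(cc,u,v,z)[:2],3).tolist() for u,v in l]
s=lambda l:[(180+u/2.6,130+v/2.6) for u,v in l]
t=lambda l:[(180+u/2.2,130+v/2.2) for u,v in l]
print('head top scene',f(c,s([(583,330),(628,298),(667,322),(620,352)]),.068))
print('head top side',f(d,t([(266,400),(322,417),(296,468),(236,437)]),.068))
print('handle scene',f(c,s([(662,312),(730,270)]),.036), f(d,t([(315,470),(430,505)]),.036))
w=cam('wrist'); save(w,'w1.png'); print(px(w,(.39,.36,.03)))
E
```

```text
head top scene [[0.451, 0.334], [0.389, 0.342], [0.391, 0.383], [0.451, 0.371]]
head top side [[0.429, 0.334], [0.386, 0.339], [0.395, 0.387], [0.442, 0.372]]
handle scene [[0.352, 0.365], [0.257, 0.385]] [[0.386, 0.361], [0.303, 0.369]]
(np.float64(182.74015206125287), np.float64(333.04137986247224))
```

View pics/w1.png

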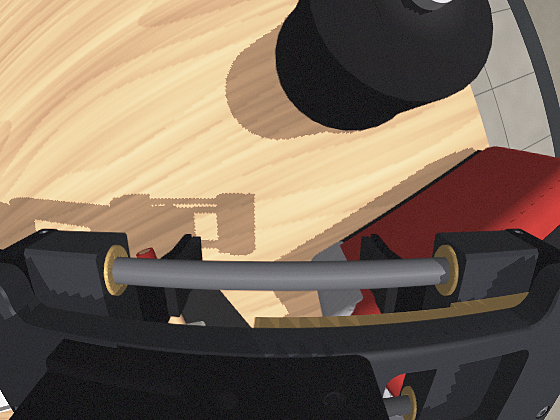

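Emit:
{"api": "play_rows", "payload": {
  "deltas": [
    [[0.6,-0.54,0.1],[0,0,5]],
    [[1.2,-1.1,0.2],[0,0,10]],
    [[1.8,-1.65,0.3],[0,0,15]],
    [[2.4,-2.2,0.4],[0,0,15]],
    [[3,-2.75,0.4],[0,0,15]],
    [[3.6,-3.3,0.4],[0,0,15]],
    [[4.2,-3.8,0.4],[0,0,15]],
    [[4.8,-4.3,0.4],[0,0,15]],
    [[4.8,-4.3,0.4],[0,0,15]],
    [[4.8,-4.3,0.4],[0,0,15]]
  ],
  "jaw": 1
}}

```text
time: 1.4
tcp_pos: [0.5015, 0.3522, 0.2424]
tool_rot: [0.085, 0.996, 0.0, -0.0]
ft_force: [0.5, 0.5, -0.4]
width: 0.0872
grip_force: 0.0
```

```bash
python3 - <<'E'
from h import *
w=cam('wrist'); save(w,'w2.png'); print(w['s']['tcp_pos'],px(w,(.415,.358,.068)),px(w,(.641,.257,.062)))
np.save('w2.npy',w,allow_pickle=True)
E
```

```text
[0.50147496 0.35222822 0.24238775] (np.float64(271.63205976561466), np.float64(106.87006405363758)) (np.float64(224.16448332339272), np.float64(309.9524090091316))
```

View pics/w2.png

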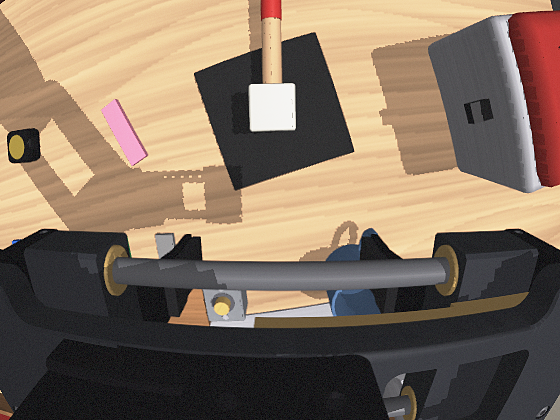

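The wrist view shows the head's top square to the gripper, with corners (249,85) to (296,131), and the left pin at (222,309).

```bash
python3 - <<'E'
from h import *
w=np.load('w2.npy',allow_pickle=True).item()
for p in [(249,85),(295,84),(296,131),(250,131),(272.5,108)]: print(p,np.round(at(w,*p,.068),4))
print('handle',at(w,271,20,.04),at(w,272,75,.04))
b=blobs(w,(17,100,120),(28,255,255),60,(200,290,250,325)); print([(x[0],x[1],np.round(at(w,*x[0],.06),4)) for x in b])
print('mat',[np.round(at(w,*p,.004),3) for p in [(316,33),(354,152),(235,190),(195,72)]])
E
```

```text
(249, 85) [0.3882 0.3391 0.068 ]
(295, 84) [0.3955 0.3855 0.068 ]
(296, 131) [0.4438 0.3784 0.068 ]
(250, 131) [0.4356 0.3318 0.068 ]
(272.5, 108) [0.4163 0.3587 0.068 ]
handle [0.31330698 0.3739196  0.04      ] [0.37792757 0.36405489 0.04      ]
[((np.float64(222.0), np.float64(305.6)), 229, array([0.6355, 0.2553, 0.06  ]))]
mat [array([0.327, 0.426, 0.004]), array([0.483, 0.449, 0.004]), array([0.505, 0.293, 0.004]), array([0.349, 0.271, 0.004])]
```

Emit:
{"api": "play_rows", "payload": {
  "deltas": [
    [[-0.6,0.05,0],[0,0,0]],
    [[-1.2,0.1,-0.5],[0,0,1]],
    [[-1.71,0.13,-1.2],[0,0,1]],
    [[-1.71,0.13,-2],[0,0,1]],
    [[-1.71,0.13,-2.8],[0,0,1]],
    [[-1.71,0.13,-3.5],[0,0,1]],
    [[-1.71,0.13,-4],[0,0,1]],
    [[-1.71,0.13,-4.3],[0,0,1]],
    [[-1.71,0.13,-4.3],[0,0,1]],
    [[-1.71,0.13,-4.3],[0,0,1]]
  ]
}}

```text
time: 2.45
tcp_pos: [0.4157, 0.3603, 0.0285]
tool_rot: [0.075, 0.997, 0.0, 0.0]
ft_force: [0.2, 1.2, 0.4]
width: 0.0868
grip_force: 0.0
```

Emit:
{"api": "play_rows", "payload": {
  "deltas": [
    [[0,0,0],[0,0,0]],
    [[0,0,0],[0,0,0]],
    [[0,0,0],[0,0,0]],
    [[0,0,0],[0,0,0]],
    [[0,0,0],[0,0,0]],
    [[0,0,0],[0,0,0]]
  ],
  "jaw": 0.3,
  "grip_force": 60
}}

```text
time: 3.05
tcp_pos: [0.4155, 0.3591, 0.0276]
tool_rot: [0.076, 0.997, -0.0, -0.0]
ft_force: [-0.7, -0.5, -1.3]
width: 0.0476
grip_force: 60.0
```

Emit:
{"api": "play_rows", "payload": {
  "deltas": [
    [[0,0,0.3],[0,0,0]],
    [[0,0,0.8],[0,0,0]],
    [[0,0,1.4],[0,0,0]],
    [[0.3,-0.2,1.8],[0,0,0]],
    [[0.9,-0.5,1.8],[0,0,1]],
    [[1.6,-0.8,1.8],[0,0,2]],
    [[2.4,-1.2,1.8],[0,0,2.5]],
    [[3.2,-1.6,1.8],[0,0,2.5]],
    [[3.9,-1.9,1.8],[0,0,2.5]],
    [[4.4,-2.06,1.8],[0,0,2.5]]
  ]
}}

```text
time: 4.05
tcp_pos: [0.6375, 0.2543, 0.1178]
tool_rot: [0.055, 0.998, -0.0, 0.0]
ft_force: [-0.1, 0.8, -3.4]
width: 0.0478
grip_force: 60.0
```

Emit:
{"api": "play_rows", "payload": {
  "deltas": [
    [[0,0,0],[0,0,0]],
    [[0,0,0],[0,0,0]]
  ]
}}

```text
time: 4.25
tcp_pos: [0.6352, 0.256, 0.1172]
tool_rot: [0.054, 0.999, -0.0, -0.001]
ft_force: [-1.4, -0.9, -4.3]
width: 0.0476
grip_force: 60.0
```

```bash
python3 - <<'E'
from h import *
d=cam('side'); c=cam('scene'); s=get_state(); print(s['tcp_pos'],s['ft_force'])
a=d['pixels'][130:350,120:340]; b=c['pixels'][200:420,220:440]
im=np.hstack([a,b])[:,:,::-1]; cv2.imwrite('pics/h1.png',cv2.resize(im,None,fx=1.8,fy=1.8,interpolation=cv2.INTER_CUBIC))
E
```

```text
[0.63421846 0.25678263 0.11721447] [ 0.41786381 -0.88136036 -4.36392214]
```

View pics/h1.png

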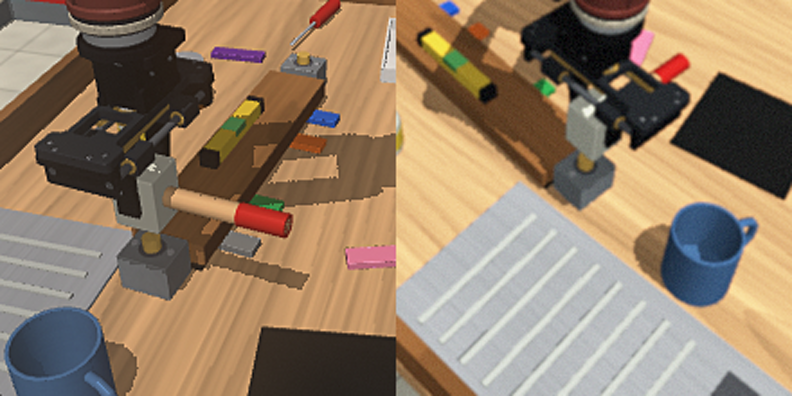

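Emit:
{"api": "play_rows", "payload": {
  "deltas": [
    [[0,0,-0.2],[0,0,0]],
    [[0,0,-0.4],[0,0,0]],
    [[0,0,-0.55],[0,0,0]],
    [[0,0,-0.65],[0,0,0]],
    [[0,0,-0.72],[0,0,0]],
    [[0,0,-0.78],[0,0,0]],
    [[0,0,-0.84],[0,0,0]],
    [[0,0,-0.9],[0,0,0]],
    [[0,0,-0.94],[0,0,0]],
    [[0,0,-0.96],[0,0,0]]
  ]
}}

```text
time: 5.35
tcp_pos: [0.6355, 0.2567, 0.0713]
tool_rot: [0.054, 0.999, 0.0, 0.0]
ft_force: [-6.9, 0.1, 8.6]
width: 0.0478
grip_force: 60.0
```

Emit:
{"api": "play_rows", "payload": {
  "deltas": [
    [[0,0,0],[0,0,0]],
    [[0,0,-0.02],[0,0,0]],
    [[0,0,-0.04],[0,0,0]]
  ]
}}

```text
time: 5.65
tcp_pos: [0.6355, 0.2567, 0.0696]
tool_rot: [0.054, 0.999, 0.0, 0.0]
ft_force: [-9.6, -0.4, 20.2]
width: 0.0477
grip_force: 60.0
```

Emit:
{"api": "play_rows", "payload": {
  "deltas": [
    [[0,0,-0.03],[0,0,0]],
    [[0,0,-0.06],[0,0,0]],
    [[0,0,-0.06],[0,0,0]]
  ]
}}

```text
time: 5.95
tcp_pos: [0.6359, 0.2569, 0.0696]
tool_rot: [0.054, 0.999, 0.0, 0.0]
ft_force: [-13.4, -3.5, 22.0]
width: 0.0478
grip_force: 60.0
```

Emit:
{"api": "play_rows", "payload": {
  "deltas": [
    [[0,0,0.2],[0,0,0]],
    [[0,0,0.6],[0,0,0]],
    [[0,0,1.2],[0,0,0]],
    [[-0.3,-0.3,1.6],[0,0,0]],
    [[-0.8,-0.8,1.6],[0,0,0]],
    [[-1.2,-1.2,1.6],[0,0,0]],
    [[-1.2,-1.2,1.6],[0,0,0]],
    [[-1.2,-1.2,1.6],[0,0,0]]
  ]
}}

```text
time: 6.75
tcp_pos: [0.5756, 0.1962, 0.1446]
tool_rot: [0.054, 0.999, 0.0, 0.0]
ft_force: [0.5, -0.3, -3.2]
width: 0.0474
grip_force: 60.0
```

```bash
python3 - <<'E'
from h import *
d=cam('side'); c=cam('scene'); s=get_state(); print(s['tcp_pos'],s['ft_force'])
a=d['pixels'][130:350,120:340]; b=c['pixels'][160:380,180:400]
im=np.hstack([a,b])[:,:,::-1]; cv2.imwrite('pics/h2.png',cv2.resize(im,None,fx=1.8,fy=1.8,interpolation=cv2.INTER_CUBIC))
E
```

```text
[0.57638944 0.19687422 0.14484242] [ 0.04730907 -0.6101878  -3.94108082]
```

View pics/h2.png

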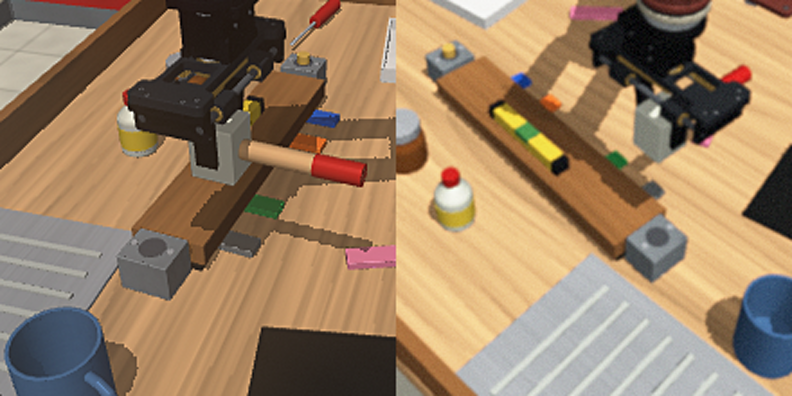

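Emit:
{"api": "play_rows", "payload": {
  "deltas": [
    [[0,-0.4,0],[0,0,0]],
    [[0,-1.2,0],[0,0,0]],
    [[0,-2,0],[0,0,0]],
    [[0,-3,0],[0,0,0]],
    [[0,-4,0],[0,0,0]],
    [[0,-5,0],[0,0,0]],
    [[0.1,-6,0],[0,0,0]],
    [[0.2,-6.9,0],[0,0,0]],
    [[0.3,-7.5,-0.2],[0,0,0]],
    [[0.32,-7.7,-0.4],[0,0,0]]
  ]
}}

```text
time: 7.85
tcp_pos: [0.5931, -0.1925, 0.1248]
tool_rot: [0.055, 0.998, -0.001, 0.001]
ft_force: [-0.2, -0.1, -3.6]
width: 0.0476
grip_force: 60.0
```

Emit:
{"api": "play_rows", "payload": {
  "deltas": [
    [[0,0,0],[0,0,0]],
    [[0,0,0],[0,0,0]],
    [[0,0,0],[0,0,0]]
  ]
}}

```text
time: 8.15
tcp_pos: [0.5919, -0.187, 0.1248]
tool_rot: [0.053, 0.999, 0.0, 0.0]
ft_force: [1.3, -0.5, -3.7]
width: 0.0476
grip_force: 60.0
```

```bash
python3 - <<'E'
from h import *
d=cam('side'); c=cam('scene'); s=get_state(); print(s['tcp_pos'],s['ft_force'])
a=d['pixels'][80:230,210:360]; b=c['pixels'][100:250,130:280]
im=np.hstack([a,b])[:,:,::-1]; cv2.imwrite('pics/h3.png',cv2.resize(im,None,fx=2.6,fy=2.6,interpolation=cv2.INTER_CUBIC))
for cc,bx in((d,(250,130,330,200)),(c,(170,160,250,230))):
    print([(x[0],x[1],np.round(at(cc,*x[0],.055),4),x[2].min(0),x[2].max(0)) for x in blobs(cc,(17,110,90),(28,255,255),12,bx)])
E
```

```text
[ 0.59204619 -0.18723078  0.12517968] [ 0.13270784 -1.01205367 -3.48981514]
[((np.float64(288.0), np.float64(161.6)), 50, array([ 0.5931, -0.2004,  0.055 ]), array([285, 158]), array([291, 165])), ((np.float64(257.6), np.float64(191.6)), 140, array([ 0.6241, -0.0258,  0.055 ]), array([250, 185]), array([264, 199]))]
[((np.float64(192.8), np.float64(166.7)), 18, array([ 0.5661, -0.3069,  0.055 ]), array([189, 163]), array([195, 169])), ((np.float64(246.6), np.float64(170.6)), 41, array([ 0.4703, -0.1797,  0.055 ]), array([242, 166]), array([249, 177])), ((np.float64(240.5), np.float64(181.6)), 27, array([ 0.5164, -0.1556,  0.055 ]), array([236, 176]), array([245, 186])), ((np.float64(247.2), np.float64(183.3)), 16, array([ 0.5086, -0.1365,  0.055 ]), array([245, 181]), array([249, 186])), ((np.float64(208.6), np.float64(187.6)), 53, array([ 0.5951, -0.2001,  0.055 ]), array([205, 184]), array([212, 192])), ((np.float64(244.0), np.float64(194.0)), 48, array([ 0.546 , -0.1095,  0.055 ]), array([241, 186]), array([249, 200])), ((np.float64(170.8), np.float64(192.1)), 14, array([ 0.6788, 
[... 319 characters left out ...]
 np.float64(202.3)), 14, array([ 0.6812, -0.2022,  0.055 ]), array([179, 200]), array([185, 205])), ((np.float64(190.6), np.float64(205.7)), 34, array([ 0.6758, -0.1771,  0.055 ]), array([185, 200]), array([197, 210])), ((np.float64(176.1), np.float64(214.3)), 95, array([ 0.7223, -0.1779,  0.055 ]), array([170, 206]), array([184, 220])), ((np.float64(196.4), np.float64(212.4)), 19, array([ 0.6815, -0.1455,  0.055 ]), array([193, 209]), array([199, 215])), ((np.float64(241.4), np.float64(223.8)), 161, array([ 0.6292, -0.0297,  0.055 ]), array([234, 217]), array([249, 229])), ((np.float64(206.1), np.float64(220.6)), 12, array([ 0.6836, -0.1035,  0.055 ]), array([204, 218]), array([208, 224]))]
```

View pics/h3.png

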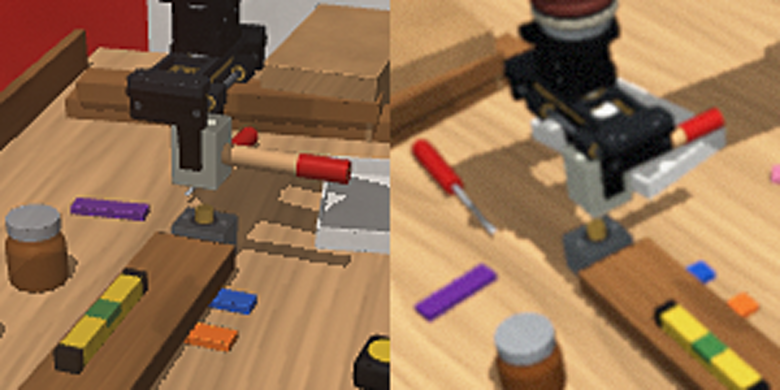

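Emit:
{"api": "play_rows", "payload": {
  "deltas": [
    [[0.02,-0.1,-0.1],[0,0,0]],
    [[0.04,-0.24,-0.3],[0,0,0]],
    [[0.04,-0.24,-0.5],[0,0,0]],
    [[0.04,-0.24,-0.65],[0,0,0]],
    [[0.04,-0.24,-0.77],[0,0,0]],
    [[0.04,-0.24,-0.87],[0,0,0]],
    [[0.04,-0.24,-0.95],[0,0,0]],
    [[0.04,-0.24,-1.02],[0,0,0]],
    [[0.04,-0.24,-1.08],[0,0,0]],
    [[0.04,-0.24,-1.1],[0,0,0]]
  ]
}}

```text
time: 9.25
tcp_pos: [0.5932, -0.2005, 0.0708]
tool_rot: [0.054, 0.999, 0.0, -0.0]
ft_force: [-5.9, 1.7, 8.8]
width: 0.0478
grip_force: 60.0
```

Emit:
{"api": "play_rows", "payload": {
  "deltas": [
    [[0,0,-0.02],[0,0,0]],
    [[0,0,-0.06],[0,0,0]],
    [[0,0,-0.1],[0,0,0]],
    [[0,0,-0.1],[0,0,0]]
  ]
}}

```text
time: 9.65
tcp_pos: [0.5938, -0.2008, 0.0696]
tool_rot: [0.054, 0.999, -0.0, 0.0]
ft_force: [-14.7, 5.9, 26.5]
width: 0.0476
grip_force: 60.0
```

Emit:
{"api": "play_rows", "payload": {
  "deltas": [
    [[0,0,0.2],[0,0,0]],
    [[0,0,0.7],[0,0,0]],
    [[0,0,1.3],[0,0,0]],
    [[-0.1,0.4,1.7],[0,0,0]],
    [[-0.3,1,1.8],[0,0,0]],
    [[-0.6,1.8,1.8],[0,0,0]],
    [[-0.9,2.7,1.8],[0,0,0]],
    [[-1.2,3.6,1.8],[0,0,0]],
    [[-1.5,4.5,1.8],[0,0,0]],
    [[-1.8,5.4,1.8],[0,0,0]]
  ]
}}

```text
time: 10.65
tcp_pos: [0.5028, 0.071, 0.1545]
tool_rot: [0.054, 0.999, 0.0, 0.0]
ft_force: [0.9, -0.1, -3.4]
width: 0.0476
grip_force: 60.0
```

Emit:
{"api": "play_rows", "payload": {
  "deltas": [
    [[-0.3,0.9,0],[0,0,0]],
    [[-0.6,1.8,0],[0,0,0]],
    [[-0.9,2.7,0],[0,0,0]],
    [[-1.2,3.6,0],[0,0,0]],
    [[-1.5,4.5,0],[0,0,0]],
    [[-1.7,5.2,0],[0,0,0]],
    [[-1.76,5.7,0],[0,0,0]],
    [[-1.76,5.82,-0.3],[0,0,0]],
    [[-1.76,5.82,-0.8],[0,0,0]],
    [[-1.76,5.82,-1.3],[0,0,0]]
  ]
}}

```text
time: 11.65
tcp_pos: [0.4156, 0.3603, 0.0884]
tool_rot: [0.054, 0.999, 0.0, 0.0]
ft_force: [0.4, -1.4, -4.2]
width: 0.0477
grip_force: 60.0
```

```bash
python3 - <<'E'
from h import *
d=cam('side'); c=cam('scene'); s=get_state(); print(s['tcp_pos'],s['ft_force'])
a=d['pixels'][140:200,240:340]; b=c['pixels'][160:220,180:280]; e=c['pixels'][230:320,300:450];f=d['pixels'][230:320,180:330]
z=lambda i,k:cv2.resize(i,None,fx=k,fy=k,interpolation=cv2.INTER_CUBIC)
im=np.vstack([np.hstack([z(a,3.6),z(b,3.6)]),np.hstack([z(f,2.4),z(e,2.4)])])[:,:,::-1]; cv2.imwrite('pics/h4.png',im)
E
```

```text
[0.41248081 0.35781316 0.0846726 ] [-1.02303284 -0.87916191 -3.58511516]
```

View pics/h4.png

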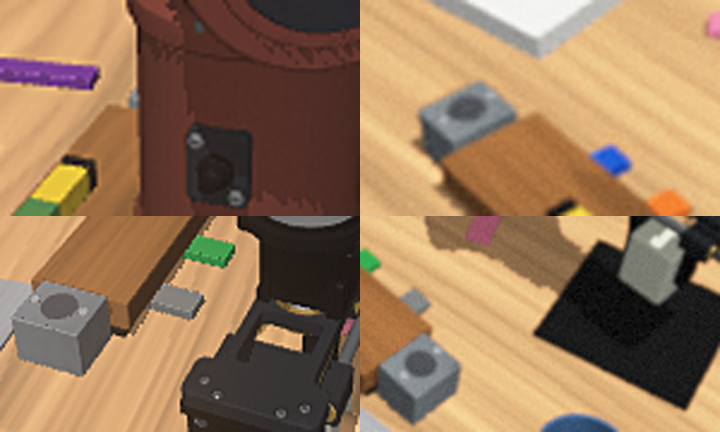

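Both pins now show as flat discs level with the bracket tops (upper right and bottom row). Next I put the mallet down.

Emit:
{"api": "play_rows", "payload": {
  "deltas": [
    [[0.05,0.03,-0.4],[0,0,0]],
    [[0.05,0.03,-0.7],[0,0,0]],
    [[0.05,0.03,-0.9],[0,0,0]],
    [[0.05,0.03,-1.0],[0,0,0]],
    [[0.05,0.03,-1.04],[0,0,0]],
    [[0.05,0.03,-1.08],[0,0,0]],
    [[0.05,0.03,-1.08],[0,0,0]]
  ]
}}

```text
time: 12.45
tcp_pos: [0.4183, 0.3621, 0.0359]
tool_rot: [0.054, 0.999, 0.0, 0.0]
ft_force: [0.8, -0.4, -3.0]
width: 0.048
grip_force: 60.0
```

Emit:
{"api": "play_rows", "payload": {
  "deltas": [
    [[0,0,-0.06],[0,0,0]],
    [[0,0,-0.1],[0,0,0]],
    [[0,0,-0.14],[0,0,0]],
    [[0,0,-0.17],[0,0,0]],
    [[0,0,-0.17],[0,0,0]]
  ]
}}

```text
time: 12.95
tcp_pos: [0.4181, 0.3619, 0.0276]
tool_rot: [0.054, 0.999, -0.0, -0.0]
ft_force: [-1.5, -1.5, 3.6]
width: 0.0478
grip_force: 60.0
```

Emit:
{"api": "play_rows", "payload": {
  "deltas": [
    [[0,0,0],[0,0,0]],
    [[0,0,0],[0,0,0]],
    [[0,0,0],[0,0,0]],
    [[0,0,0],[0,0,0]],
    [[0,0,0.3],[0,0,0]],
    [[0,0,1],[0,0,0]],
    [[0,0,1.8],[0,0,0]],
    [[0,0,2.7],[0,0,0]],
    [[0.5,-0.5,3.5],[0,0,0]],
    [[1,-1,3.8],[0,0,0]]
  ],
  "jaw": 1
}}

```text
time: 13.95
tcp_pos: [0.4697, 0.3132, 0.2234]
tool_rot: [0.052, 0.999, 0.002, 0.003]
ft_force: [0.7, 1.1, -0.3]
width: 0.0863
grip_force: 0.0
```

Emit:
{"api": "play_rows", "payload": {
  "deltas": [
    [[0.4,-0.6,0.2],[0,0,0]],
    [[0.8,-1.3,0.4],[0,0,0]],
    [[1.2,-2,0.5],[0,0,0]],
    [[1.6,-2.7,0.5],[0,0,0]],
    [[2,-3.4,0.5],[0,0,0]],
    [[2.4,-4.1,0.5],[0,0,0]],
    [[2.8,-4.8,0.5],[0,0,0]],
    [[3,-5.4,0.5],[0,0,0]],
    [[3,-5.4,0.5],[0,0,0]],
    [[3,-5.4,0.5],[0,0,0]]
  ],
  "jaw": 0.5
}}

```text
time: 14.95
tcp_pos: [0.618, 0.0413, 0.2428]
tool_rot: [0.055, 0.998, 0.0, 0.0]
ft_force: [-1.1, 0.2, 0.1]
width: 0.0436
grip_force: 0.0
```

```bash
python3 - <<'E'
from h import *
w=cam('wrist'); save(w,'w3.png'); print(w['s']['tcp_pos'],w['s']['tool_rot'])
np.save('w3.npy',w,allow_pickle=True)
for n,p in dict(blue=(.53,-.1,.01),orange=(.53,-.035,.01),green=(.55,.114,.01),grey=(.56,.186,.01),tray=(.434,-.338,.02)).items(): print(n,px(w,p))
E
```

```text
[0.61804596 0.04133588 0.24283326] [5.47911089e-02 9.98497791e-01 2.35405687e-04 2.00628424e-04]
blue (np.float64(160.8914835786078), np.float64(124.53610605345918))
orange (np.float64(210.13048585240443), np.float64(116.28117909581628))
green (np.float64(333.8945446221818), np.float64(118.6786927651086))
grey (np.float64(390.53842719510817), np.float64(122.91310789104685))
tray (np.float64(15.700510696717004), np.float64(94.67607880670818))
```

View pics/w3.png

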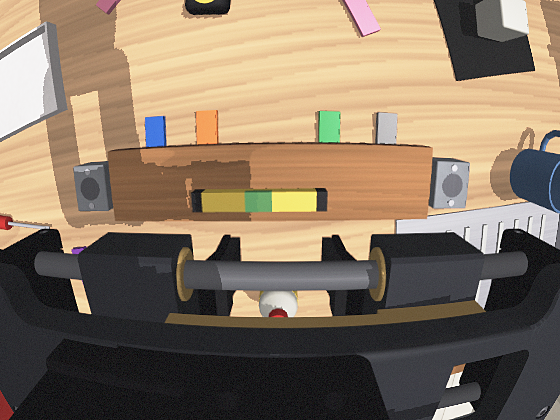

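The wrist view shows four stubs: blue (155,131), orange (206,127), green (329,126) and grey (386,127). All of them touch the strip's front edge, so these are the packers.

```bash
cat >> h.py <<'E'
COL=dict(blue=((100,90,60),(125,255,255)),orange=((5,150,120),(13,255,255)),green=((50,80,60),(85,255,255)),grey=((0,0,70),(180,40,190)))
def rect(c,name,box,z=.01):
    b=max(blobs(c,*COL[name],30,box),key=lambda x:x[1])
    P=np.array([at(c,u,v,z)[:2] for u,v in b[2]]); r=cv2.minAreaRect((P*1000).astype(np.float32))
    bx=cv2.boxPoints(r)
    return b[1],np.round(r[0],1),np.round(r[1],1),np.round(bx).tolist()
E
python3 - <<'E'
from h import *
w=np.load('w3.npy',allow_pickle=True).item()
for n,u in dict(blue=155,orange=206,green=329,grey=386).items(): print(n,rect(w,n,(u-18,105,u+18,150)))
print('strip front',[np.round(at(w,u,v,.038)[:2],3) for u,v in [(108,151),(432,148)]])
E
```

```text
blue (605, array([ 536.9, -109.4]), array([27.9, 38.3]), [[516.0, -120.0], [554.0, -126.0], [558.0, -98.0], [520.0, -93.0]])
orange (142, array([542.3, -41.3]), array([26.6, 40. ]), [[521.0, -52.0], [560.0, -57.0], [564.0, -31.0], [524.0, -26.0]])
green (663, array([559. , 107.1]), array([24.7, 38. ]), [[539.0, 97.0], [577.0, 93.0], [579.0, 118.0], [541.0, 121.0]])Traceback (most recent call last):
  File "<stdin>", line 3, in <module>
  File "h.py", line 36, in rect
    b=max(blobs(c,*COL[name],30,box),key=lambda x:x[1])
ValueError: max() iterable argument is empty
```

```bash
python3 - <<'E'
from h import *
w=np.load('w3.npy',allow_pickle=True).item()
hsv=cv2.cvtColor(w['pixels'],cv2.COLOR_RGB2HSV); print(hsv[128,370:404:3].tolist())
print('grey',[np.round(at(w,u,v,.01)[:2],3) for u,v in [(376,112),(397,113),(376,143),(397,144)]])
print('strip front',[np.round(at(w,u,v,.038)[:2],3) for u,v in [(108,151),(432,148)]])
E
```

```text
[[18, 83, 240], [16, 92, 245], [8, 26, 77], [150, 5, 200], [168, 6, 198], [0, 3, 194], [160, 4, 197], [150, 1, 196], [120, 4, 202], [16, 88, 234], [17, 85, 238], [18, 85, 238]]
grey [array([0.545, 0.168]), array([0.548, 0.196]), array([0.584, 0.165]), array([0.587, 0.193])]
strip front [array([ 0.551, -0.167]), array([0.592, 0.229])]
```

Emit:
{"api": "play_rows", "payload": {
  "deltas": [
    [[-0.3,0.8,-0.3],[0,0,1]],
    [[-0.6,1.6,-0.9],[0,0,2]],
    [[-0.9,2.3,-1.6],[0,0,2]],
    [[-1.09,2.79,-2.4],[0,0,2]],
    [[-1.09,2.79,-3.2],[0,0,2]],
    [[-1.09,2.79,-3.8],[0,0,2]],
    [[-1.09,2.79,-4.3],[0,0,2]],
    [[-1.09,2.79,-4.6],[0,0,2]],
    [[-1.09,2.79,-4.74],[0,0,2]],
    [[-1.09,2.79,-4.74],[0,0,2]]
  ]
}}

```text
time: 16.0
tcp_pos: [0.5631, 0.1818, 0.0049]
tool_rot: [0.036, 0.999, -0.0, -0.0]
ft_force: [-0.6, -0.2, 0.3]
width: 0.0432
grip_force: 0.0
```

```bash
python3 - <<'E'
from h import *
d=cam('side'); c=cam('scene'); s=get_state(); print(s['tcp_pos'],s['ft_force'])
a=d['pixels'][200:320,190:330]; b=c['pixels'][210:330,250:390]
z=lambda i,k:cv2.resize(i,None,fx=k,fy=k,interpolation=cv2.INTER_CUBIC)
cv2.imwrite('pics/h5.png',z(np.hstack([a,b])[:,:,::-1],2.8))
E
```

```text
[0.56458023 0.18180629 0.00648936] [-0.04062429 -0.78534545  0.01408758]
```

View pics/h5.png

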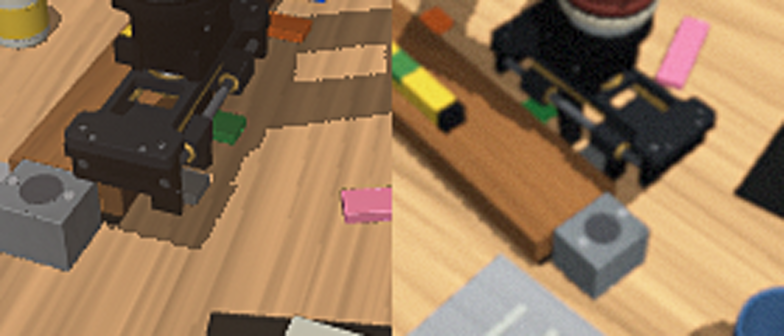

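The grey stub lies between the two fingers.

Emit:
{"api": "play_rows", "payload": {
  "deltas": [
    [[0,0,-0.03],[0,0,0]],
    [[0,0,-0.03],[0,0,0]],
    [[0,0,-0.03],[0,0,0]],
    [[0,0,-0.03],[0,0,0]],
    [[0,0,-0.03],[0,0,0]]
  ],
  "jaw": 0.15,
  "grip_force": 25
}}

```text
time: 16.6
tcp_pos: [0.564, 0.1813, 0.0042]
tool_rot: [0.037, 0.999, 0.0, 0.0]
ft_force: [-0.5, -1.5, 4.1]
width: 0.0254
grip_force: 24.6
```

Emit:
{"api": "play_rows", "payload": {
  "deltas": [
    [[-0.02,0,0],[0,0,0]],
    [[-0.06,0.005,0],[0,0,0]],
    [[-0.12,0.01,0],[0,0,0]],
    [[-0.19,0.015,0],[0,0,0]],
    [[-0.26,0.02,0],[0,0,0]],
    [[-0.33,0.025,0],[0,0,0]],
    [[-0.4,0.03,0],[0,0,0]],
    [[-0.47,0.035,0],[0,0,0]],
    [[-0.54,0.04,0],[0,0,0]],
    [[-0.6,0.045,0],[0,0,0]]
  ]
}}

```text
time: 17.6
tcp_pos: [0.534, 0.1838, 0.0042]
tool_rot: [0.036, 0.999, 0.0, 0.001]
ft_force: [3.4, -0.5, 5.0]
width: 0.0256
grip_force: 24.6
```

Emit:
{"api": "play_rows", "payload": {
  "deltas": [
    [[-0.07,0.005,0],[0,0,0]],
    [[-0.14,0.01,0],[0,0,0]],
    [[-0.21,0.015,0],[0,0,0]],
    [[-0.28,0.02,0],[0,0,0]],
    [[-0.35,0.025,0],[0,0,0]],
    [[-0.42,0.03,0],[0,0,0]],
    [[-0.49,0.035,0],[0,0,0]],
    [[-0.56,0.04,0],[0,0,0]],
    [[-0.64,0.045,0],[0,0,0]],
    [[-0.72,0.05,0],[0,0,0]]
  ]
}}

```text
time: 18.6
tcp_pos: [0.4979, 0.1864, 0.0042]
tool_rot: [0.036, 0.999, 0.0, 0.001]
ft_force: [3.1, -0.1, 6.3]
width: 0.0256
grip_force: 24.6
```

```bash
python3 - <<'E'
from h import *
d=cam('side'); c=cam('scene'); s=get_state(); print(s['tcp_pos'],s['ft_force'],s['width'])
a=d['pixels'][120:320,190:400]; b=c['pixels'][120:320,180:390]
z=lambda i,k:cv2.resize(i,None,fx=k,fy=k,interpolation=cv2.INTER_CUBIC)
cv2.imwrite('pics/h6.png',z(np.hstack([a,b])[:,:,::-1],1.9))
E
```

```text
[0.49724331 0.18639311 0.004094  ] [ 1.34743344 -0.13566694  7.58143099] 0.025541103029501546
```

View pics/h6.png

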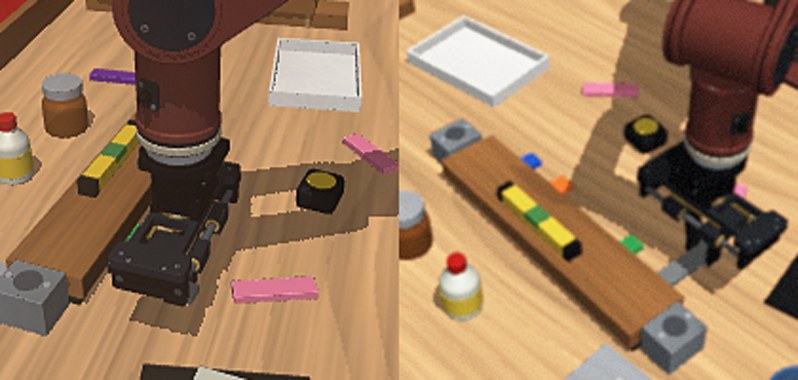

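The grey packer is clear of the strip, and the strip and level have not moved. Now I measure the tray numerically.

```bash
cat >> h.py <<'E'
def tray(c,box):
    b=max(blobs(c,(0,0,150),(180,45,255),300,box),key=lambda x:x[1])
    h=cv2.convexHull(b[2].astype(np.int32))
    for e in np.linspace(2,20,40):
        p=cv2.approxPolyDP(h,e,True)
        if len(p)<=4: break
    return b[0],b[1],p[:,0].tolist(),[np.round(at(c,u,v,.025)[:2],3).tolist() for u,v in p[:,0]],[np.round(at(c,u,v,.0)[:2],3).tolist() for u,v in p[:,0]]
E
python3 - <<'E'
from h import *
print(tray(cam('scene'),(160,110,280,190)))
print(tray(cam('side'),(310,120,400,190)))
E
```

```text
((np.float64(221.7), np.float64(151.3)), 1901, [[258, 155], [228, 175], [184, 147], [215, 129]], [[0.366, -0.241], [0.498, -0.233], [0.499, -0.443], [0.363, -0.452]], [[0.343, -0.266], [0.478, -0.259], [0.48, -0.475], [0.339, -0.483]])
((np.float64(356.0), np.float64(159.3)), 1616, [[379, 178], [332, 175], [336, 140], [378, 143]], [[0.341, -0.224], [0.469, -0.209], [0.496, -0.446], [0.361, -0.456]], [[0.341, -0.27], [0.475, -0.254], [0.504, -0.501], [0.363, -0.512]])
```

Emit:
{"api": "play_rows", "payload": {
  "deltas": [
    [[-0.1,0,0.15],[0,0,0]],
    [[-0.1,0,0.6],[0,0,0]],
    [[-0.1,0,1.2],[0,0,0]],
    [[-0.1,-0.2,1.9],[0,0,0]],
    [[-0.1,-0.7,2.6],[0,0,0]],
    [[-0.1,-1.4,3.3],[0,0,0]],
    [[-0.1,-2.2,3.9],[0,0,0]],
    [[-0.1,-3.1,3.9],[0,0,0]],
    [[-0.1,-4,3.9],[0,0,0]],
    [[-0.1,-4.9,3.9],[0,0,0]]
  ]
}}

```text
time: 19.8
tcp_pos: [0.4906, -0.0597, 0.1979]
tool_rot: [0.036, 0.999, 0.0, -0.001]
ft_force: [-0.1, 0.0, -0.6]
width: 0.0254
grip_force: 24.7
```

Emit:
{"api": "play_rows", "payload": {
  "deltas": [
    [[0,-0.9,0],[0,0,0]],
    [[0.1,-1.8,0],[0,0,0]],
    [[0.2,-2.7,0],[0,0,0]],
    [[0.3,-3.6,0],[0,0,0]],
    [[0.3,-4.4,0],[0,0,2]],
    [[0.3,-5,0],[0,0,6]],
    [[0.3,-5.6,0],[0,0,10]],
    [[0.3,-5.8,0],[0,0,10]],
    [[0.3,-5.8,0],[0,0,10]],
    [[0.3,-5.8,0],[0,0,10]]
  ]
}}

```text
time: 20.8
tcp_pos: [0.5071, -0.3472, 0.1978]
tool_rot: [-0.05, 0.999, 0.001, -0.001]
ft_force: [-0.0, -0.5, 0.2]
width: 0.0257
grip_force: 24.7
```

```bash
python3 - <<'E'
from h import *
w=cam('wrist'); s=w['s']; print(s['tcp_pos'],s['tool_rot'],s['width'],s['grip_force']); np.save('w4.npy',w,allow_pickle=True); save(w,'w4.png')
print(px(w,(.42,-.355,.0)))
print(tray(w,(100,0,480,225)))
E
```

```text
[ 0.5070536  -0.34721447  0.19780801] [-5.03395051e-02  9.98731399e-01  1.07045643e-03 -6.17619497e-04] 0.02569651383377043 24.682517051696777
(np.float64(280.92276894257725), np.float64(106.89860726325526))
((np.float64(280.8), np.float64(106.1)), 19526, [[364, 165], [197, 165], [196, 51], [366, 52]], [[0.471, -0.261], [0.489, -0.437], [0.368, -0.449], [0.351, -0.273]], [[0.474, -0.254], [0.493, -0.443], [0.363, -0.456], [0.345, -0.267]])
```

Emit:
{"api": "play_rows", "payload": {
  "deltas": [
    [[-0.6,0.3,0],[0,0,0]],
    [[-1.4,0.6,0],[0,0,0]],
    [[-2,0.9,-0.4],[0,0,0]],
    [[-2.44,1.02,-1],[0,0,0]],
    [[-2.44,1.02,-1.7],[0,0,0]],
    [[-2.44,1.02,-2.4],[0,0,0]],
    [[-2.44,1.02,-3],[0,0,0]],
    [[-2.44,1.02,-3.4],[0,0,0]],
    [[-2.44,1.02,-3.6],[0,0,0]],
    [[-2.44,1.02,-3.68],[0,0,0]]
  ]
}}

```text
time: 21.85
tcp_pos: [0.3853, -0.2965, 0.0138]
tool_rot: [-0.051, 0.999, 0.001, -0.0]
ft_force: [-0.6, -0.6, -0.9]
width: 0.0253
grip_force: 24.7
```

Emit:
{"api": "play_rows", "payload": {
  "deltas": [
    [[0,0,-0.03],[0,0,0]],
    [[0,0,-0.05],[0,0,0]],
    [[0,0,-0.07],[0,0,0]],
    [[0,0,-0.07],[0,0,0]]
  ]
}}

```text
time: 22.25
tcp_pos: [0.3859, -0.2983, 0.0117]
tool_rot: [-0.051, 0.999, -0.0, 0.0]
ft_force: [-0.1, 0.1, -0.3]
width: 0.0254
grip_force: 24.7
```

Emit:
{"api": "play_rows", "payload": {
  "deltas": [
    [[0,0,0],[0,0,0]],
    [[0,0,0],[0,0,0]],
    [[0,0,0],[0,0,0]],
    [[0,0,0.2],[0,0,0]],
    [[0,0,0.6],[0,0,0]],
    [[0,0,1.2],[0,0,0]],
    [[0,0,2],[0,0,0]]
  ],
  "jaw": 0.36
}}

```text
time: 22.95
tcp_pos: [0.3844, -0.2967, 0.1112]
tool_rot: [-0.051, 0.999, 0.001, -0.001]
ft_force: [0.8, -1.3, 0.6]
width: 0.0312
grip_force: 0.0
```

Emit:
{"api": "play_rows", "payload": {
  "deltas": [
    [[0.4,0.5,0],[0,0,0]],
    [[0.9,1.1,0],[0,0,-4]],
    [[1.5,1.9,0],[0,0,-8]],
    [[2.1,2.7,0],[0,0,-12]],
    [[2.7,3.4,0],[0,0,-13.3]],
    [[2.98,3.78,-0.4],[0,0,-13.3]],
    [[2.98,3.78,-1],[0,0,-13.3]],
    [[2.98,3.78,-1.6],[0,0,-13.3]],
    [[2.98,3.78,-1.95],[0,0,-13.3]],
    [[2.98,3.78,-2.05],[0,0,-13.3]]
  ],
  "jaw": 0.5
}}

```text
time: 23.95
tcp_pos: [0.5328, -0.1081, 0.0067]
tool_rot: [0.065, 0.998, 0.001, -0.002]
ft_force: [-0.0, 0.6, -0.6]
width: 0.0435
grip_force: 0.0
```

```bash
cat >> h.py <<'E'
def chk(name,z=.01):
    for n,b in (('side',(180,100,400,320)),('scene',(160,110,400,320))):
        c=cam(n)
        for x in blobs(c,*COL[name],25,b): print(n,x[0],x[1],np.round(at(c,*x[0],z)[:2],3))
E
python3 - <<'E'
from h import *
s=get_state(); print(s['tcp_pos'],s['tool_rot'],s['ft_force'],s['width'])
chk('blue')
E
```

```text
[ 0.53277063 -0.10805716  0.00667021] [ 6.51115050e-02  9.97875903e-01  5.69881537e-04 -1.96207812e-03] [-0.00275798  0.58721689 -0.61202729] 0.043494692649680956
side (np.float64(304.4), np.float64(196.0)) 47 [ 0.523 -0.105]
scene (np.float64(247.6), np.float64(203.6)) 31 [ 0.533 -0.112]
scene (np.float64(388.7), np.float64(316.5)) 131 [0.573 0.384]
```

Emit:
{"api": "play_rows", "payload": {
  "deltas": [
    [[0,0,-0.04],[0,0,0]],
    [[0,0,-0.04],[0,0,0]],
    [[0,0,-0.04],[0,0,0]],
    [[0,0,-0.04],[0,0,0]],
    [[0,0,-0.04],[0,0,0]],
    [[0,0,-0.04],[0,0,0]]
  ],
  "jaw": 0.15,
  "grip_force": 25
}}

```text
time: 24.65
tcp_pos: [0.5353, -0.1093, 0.0076]
tool_rot: [0.065, 0.998, -0.0, 0.001]
ft_force: [-0.6, -0.3, 6.3]
width: 0.0252
grip_force: 25.0
```

```bash
python3 - <<'E'
from h import *
s=get_state(); print(s['tcp_pos'],s['tool_rot'],s['ft_force'],s['width'],s['grip_force'],s['torque'])
chk('blue')
c=cam('wrist'); print([(x[0],x[1]) for x in blobs(c,*COL['blue'],25)], px(c,(.535,-.109,.01)))
s=get_state(); print(s['tcp_pos'],s['ft_force'])
E
```

```text
[ 0.53530433 -0.10926207  0.00759687] [ 6.52943266e-02  9.97865687e-01 -2.91495800e-04  7.97591994e-04] [-0.61502172 -0.259343    6.27658836] 0.02519955785332601 25.002572536468506 [-0.05309283  0.23710061 -0.04365979]
side (np.float64(304.4), np.float64(196.6)) 38 [ 0.523 -0.102]
scene (np.float64(388.7), np.float64(316.6)) 130 [0.574 0.384]
[((np.float64(280.6), np.float64(240.8)), 1986)] (np.float64(280.85403257987565), np.float64(255.47153009021278))
[ 0.53528824 -0.10924984  0.00757467] [-1.53048847 -0.58343216  6.21691497]
```

```bash
python3 - <<'E'
from h import *
c=cam('scene'); print('tape',at(c,310,187,.032),'pink',at(c,292,167,0),at(c,353,228,0))
d=cam('side'); print('tape',at(d,358,216,.032))
E
```

```text
tape [ 0.37794539 -0.01603209  0.032     ] pink [ 3.13495799e-01 -1.44095841e-01 -1.11022302e-16] [0.39774887 0.15557045 0.        ]
tape [ 0.37451346 -0.01554756  0.032     ]
```

Emit:
{"api": "play_rows", "payload": {
  "deltas": [
    [[-0.02,0,0],[0,0,0]],
    [[-0.06,0.007,0],[0,0,0]],
    [[-0.12,0.015,0],[0,0,0]],
    [[-0.19,0.023,0],[0,0,0]],
    [[-0.26,0.032,0],[0,0,0]],
    [[-0.33,0.04,0],[0,0,0]],
    [[-0.4,0.05,0],[0,0,0]],
    [[-0.47,0.06,0],[0,0,0]],
    [[-0.54,0.07,0],[0,0,0]],
    [[-0.6,0.078,0],[0,0,0]]
  ]
}}

```text
time: 25.9
tcp_pos: [0.5058, -0.1054, 0.0076]
tool_rot: [0.065, 0.998, -0.0, 0.002]
ft_force: [3.7, -0.7, 5.3]
width: 0.0245
grip_force: 25.0
```

Emit:
{"api": "play_rows", "payload": {
  "deltas": [
    [[-0.07,0.009,0],[0,0,0]],
    [[-0.14,0.018,0],[0,0,0]],
    [[-0.21,0.027,0],[0,0,0]],
    [[-0.28,0.036,0],[0,0,0]],
    [[-0.35,0.045,0],[0,0,0]],
    [[-0.42,0.054,0],[0,0,0]],
    [[-0.49,0.063,0],[0,0,0]],
    [[-0.56,0.072,0],[0,0,0]],
    [[-0.64,0.08,0],[0,0,0]],
    [[-0.72,0.09,0],[0,0,0]]
  ]
}}

```text
time: 26.9
tcp_pos: [0.4697, -0.1009, 0.0075]
tool_rot: [0.065, 0.998, -0.0, 0.001]
ft_force: [2.9, -1.2, 6.6]
width: 0.0252
grip_force: 25.0
```

```bash
python3 - <<'E'
from h import *
s=get_state(); print(s['tcp_pos'],s['ft_force'],s['width'],s['grip_force'])
c=cam('wrist'); print([(x[0],x[1]) for x in blobs(c,*COL['blue'],25)]); chk('blue')
c=cam('scene'); save(c,'s5.png')
for x in blobs(c,(22,120,120),(32,255,255),30,(200,190,300,280)): print('level',x[0],x[1],at(c,*x[0],.058))
for fn in ('sceneA',): pass
print(tray(c,(160,110,280,190)))
E
```

```text
[ 0.46967001 -0.10090354  0.00754783] [ 2.88884251 -1.18805062  6.59556293] 0.025230595485881184 24.993845522403717
[((np.float64(280.7), np.float64(240.9)), 1975), ((np.float64(280.1), np.float64(303.4)), 1163)]
side (np.float64(307.9), np.float64(197.6)) 168 [ 0.513 -0.1  ]
side (np.float64(328.9), np.float64(201.2)) 37 [ 0.457 -0.096]
scene (np.float64(256.9), np.float64(200.6)) 179 [ 0.506 -0.102]
scene (np.float64(388.7), np.float64(316.6)) 130 [0.574 0.384]
level (np.float64(242.3), np.float64(225.2)) 178 [ 0.63301425 -0.02203459  0.058     ]
level (np.float64(261.5), np.float64(242.5)) 197 [0.6413069  0.05520573 0.058     ]
level (np.float64(213.9), np.float64(277.3)) 74 [0.7900378 0.0536946 0.058    ]
((np.float64(213.5), np.float64(147.2)), 1264, [[243, 142], [222, 168], [184, 147], [212, 129]], [[0.35, -0.327], [0.488, -0.272], [0.499, -0.443], [0.37, -0.459]], [[0.326, -0.355], [0.468, -0.298], [0.48, -0.475], [0.346, -0.491]])
```

Emit:
{"api": "play_rows", "payload": {
  "deltas": [
    [[-0.1,0,0.15],[0,0,0]],
    [[-0.1,0,0.6],[0,0,0]],
    [[-0.1,-0.2,1.3],[0,0,0]],
    [[-0.1,-0.8,2.1],[0,0,2]],
    [[0,-1.6,2.9],[0,0,5]],
    [[0.2,-2.5,3.6],[0,0,9]],
    [[0.4,-3.4,3.85],[0,0,13.3]],
    [[0.6,-4.3,3.85],[0,0,13.3]],
    [[0.8,-5,3.85],[0,0,13.3]],
    [[0.8,-5.2,3.85],[0,0,13.3]]
  ]
}}

```text
time: 28.1
tcp_pos: [0.5074, -0.3638, 0.1979]
tool_rot: [-0.049, 0.999, 0.0, -0.001]
ft_force: [0.1, -0.2, -0.7]
width: 0.025
grip_force: 25.0
```

Emit:
{"api": "play_rows", "payload": {
  "deltas": [
    [[0,0,0],[0,0,0]],
    [[0,0,0],[0,0,0]]
  ]
}}

```text
time: 28.3
tcp_pos: [0.5075, -0.3588, 0.1979]
tool_rot: [-0.051, 0.999, 0.001, -0.001]
ft_force: [-0.1, -0.3, -0.7]
width: 0.0249
grip_force: 25.0
```

```bash
cat >> h.py <<'E'
def traypic(fn):
    w=cam('wrist'); s=w['s']; print(s['tcp_pos'],s['tool_rot'],s['width'],s['grip_force']); save(w,fn+'.png'); np.save(fn+'.npy',w,allow_pickle=True)
    print(tray(w,(60,0,520,228)))
    for n in ('blue','orange','green'):
        for x in blobs(w,*COL[n],80,(60,0,520,228)): print(n,x[0],x[1],np.round(at(w,*x[0],.015)[:2],3))
E
python3 - <<'E'
from h import *
traypic('w5')
E
```

```text
[ 0.50745633 -0.35882946  0.19791058] [-0.05074796  0.99871008  0.00134038 -0.00101483] 0.024931505950501965 24.992319345474243
((np.float64(288.3), np.float64(107.6)), 18703, [[374, 166], [207, 165], [206, 51], [376, 54]], [[0.471, -0.262], [0.489, -0.438], [0.368, -0.45], [0.351, -0.274]], [[0.474, -0.254], [0.492, -0.443], [0.363, -0.456], [0.345, -0.267]])
blue (np.float64(280.6), np.float64(224.0)) 339 [ 0.548 -0.354]
```

Emit:
{"api": "play_rows", "payload": {
  "deltas": [
    [[-0.6,-0.4,0],[0,0,0]],
    [[-1.2,-0.8,-0.1],[0,0,0]],
    [[-1.8,-1.1,-0.5],[0,0,0]],
    [[-2.21,-1.22,-1],[0,0,0]],
    [[-2.21,-1.22,-1.7],[0,0,0]],
    [[-2.21,-1.22,-2.4],[0,0,0]],
    [[-2.21,-1.22,-3],[0,0,0]],
    [[-2.21,-1.22,-3.4],[0,0,0]],
    [[-2.21,-1.22,-3.6],[0,0,0]],
    [[-2.21,-1.22,-3.68],[0,0,0]]
  ]
}}

```text
time: 29.35
tcp_pos: [0.3979, -0.4197, 0.0143]
tool_rot: [-0.051, 0.999, 0.001, -0.0]
ft_force: [-0.3, -0.2, -0.5]
width: 0.0249
grip_force: 25.0
```

Emit:
{"api": "play_rows", "payload": {
  "deltas": [
    [[0,0,-0.02],[0,0,0]],
    [[0,0,-0.03],[0,0,0]],
    [[0,0,-0.03],[0,0,0]]
  ]
}}

```text
time: 29.65
tcp_pos: [0.3987, -0.4222, 0.0148]
tool_rot: [-0.051, 0.999, -0.001, 0.001]
ft_force: [-0.5, 0.2, 0.0]
width: 0.0249
grip_force: 25.0
```

Emit:
{"api": "play_rows", "payload": {
  "deltas": [
    [[0,0,0],[0,0,0]],
    [[0,0,0],[0,0,0]],
    [[0,0,0],[0,0,0]],
    [[0,0,0.2],[0,0,0]],
    [[0,0,0.6],[0,0,0]],
    [[0,0,1.2],[0,0,0]],
    [[0,0,1.9],[0,0,0]]
  ],
  "jaw": 0.36
}}

```text
time: 30.35
tcp_pos: [0.3974, -0.4207, 0.1091]
tool_rot: [-0.051, 0.999, 0.001, -0.001]
ft_force: [1.5, 0.1, -0.6]
width: 0.0308
grip_force: 0.0
```

Emit:
{"api": "play_rows", "payload": {
  "deltas": [
    [[0.3,0.8,0],[0,0,0]],
    [[0.6,1.6,0],[0,0,-4]],
    [[0.9,2.4,0],[0,0,-8]],
    [[1.2,3.2,0],[0,0,-12]],
    [[1.5,4,0],[0,0,-13]],
    [[1.8,4.8,0],[0,0,-13]],
    [[2.1,5.6,0],[0,0,-13]],
    [[2.4,6.4,0],[0,0,-13]],
    [[2.7,7.2,0],[0,0,-13]],
    [[2.83,7.6,0],[0,0,-13]]
  ],
  "jaw": 0.5
}}

```text
time: 31.35
tcp_pos: [0.5405, -0.0384, 0.1096]
tool_rot: [0.062, 0.998, 0.0, 0.001]
ft_force: [0.6, -0.3, -0.3]
width: 0.0433
grip_force: 0.0
```

Emit:
{"api": "play_rows", "payload": {
  "deltas": [
    [[0,0,-0.5],[0,0,0]],
    [[0,0,-1],[0,0,0]],
    [[0,0,-1.5],[0,0,0]],
    [[0,0,-1.8],[0,0,0]],
    [[0,0,-1.95],[0,0,0]],
    [[0,0,-1.95],[0,0,0]]
  ]
}}

```text
time: 31.95
tcp_pos: [0.539, -0.0415, 0.0106]
tool_rot: [0.063, 0.998, 0.0, -0.001]
ft_force: [0.7, -0.3, -0.3]
width: 0.0438
grip_force: 0.0
```

```bash
python3 - <<'E'
from h import *
s=get_state(); print(s['tcp_pos'],s['tool_rot'],s['ft_force'])
c=cam('wrist'); print([(x[0],x[1],x[2].min(0),x[2].max(0)) for x in blobs(c,*COL['orange'],60,(200,180,360,330))]); chk('orange')
E
```

```text
[ 0.53902725 -0.04145241  0.010556  ] [ 6.27502338e-02  9.98029022e-01  1.17012409e-04 -6.82371828e-04] [ 0.71506304 -0.29297575 -0.32584212]
[((np.float64(279.9), np.float64(239.3)), 2006, array([256, 218]), array([303, 260])), ((np.float64(279.8), np.float64(291.9)), 127, array([259, 291]), array([303, 293]))]
side (np.float64(255.4), np.float64(110.3)) 31 [ 0.855 -0.683]
side (np.float64(220.3), np.float64(175.5)) 52 [ 0.781 -0.154]
side (np.float64(296.1), np.float64(209.7)) 46 [ 0.529 -0.037]
scene (np.float64(263.1), np.float64(216.5)) 30 [ 0.54  -0.043]
scene (np.float64(185.7), np.float64(241.3)) 75 [ 0.743 -0.122]
```

Orange is centred between the fingers (wrist column 280). I lower, grip and draw it.

Emit:
{"api": "play_rows", "payload": {
  "deltas": [
    [[0,0,-0.08],[0,0,0]],
    [[0,0,-0.1],[0,0,0]],
    [[0,0,-0.1],[0,0,0]]
  ]
}}

```text
time: 32.4
tcp_pos: [0.5395, -0.0415, 0.0061]
tool_rot: [0.063, 0.998, -0.0, 0.0]
ft_force: [-0.2, 0.3, -0.3]
width: 0.0437
grip_force: 0.0
```

Emit:
{"api": "play_rows", "payload": {
  "deltas": [
    [[0,0,0],[0,0,0]],
    [[0,0,0],[0,0,0]],
    [[0,0,0],[0,0,0]],
    [[0,0,0],[0,0,0]],
    [[0,0,0],[0,0,0]]
  ],
  "jaw": 0.15,
  "grip_force": 25
}}

```text
time: 32.9
tcp_pos: [0.5395, -0.0415, 0.0061]
tool_rot: [0.063, 0.998, -0.0, 0.0]
ft_force: [-0.9, -0.1, 0.7]
width: 0.0253
grip_force: 25.0
```

Emit:
{"api": "play_rows", "payload": {
  "deltas": [
    [[-0.02,0,0],[0,0,0]],
    [[-0.06,0.007,0],[0,0,0]],
    [[-0.12,0.015,0],[0,0,0]],
    [[-0.19,0.023,0],[0,0,0]],
    [[-0.26,0.032,0],[0,0,0]],
    [[-0.33,0.04,0],[0,0,0]],
    [[-0.4,0.05,0],[0,0,0]],
    [[-0.47,0.06,0],[0,0,0]],
    [[-0.54,0.07,0],[0,0,0]],
    [[-0.6,0.078,0],[0,0,0]]
  ]
}}

```text
time: 33.9
tcp_pos: [0.5092, -0.0375, 0.0061]
tool_rot: [0.063, 0.998, -0.0, 0.0]
ft_force: [-0.0, -0.5, 0.9]
width: 0.025
grip_force: 25.0
```

Emit:
{"api": "play_rows", "payload": {
  "deltas": [
    [[-0.07,0.009,0],[0,0,0]],
    [[-0.14,0.018,0],[0,0,0]],
    [[-0.21,0.027,0],[0,0,0]],
    [[-0.28,0.036,0],[0,0,0]],
    [[-0.35,0.045,0],[0,0,0]],
    [[-0.42,0.054,0],[0,0,0]],
    [[-0.49,0.063,0],[0,0,0]],
    [[-0.56,0.072,0],[0,0,0]],
    [[-0.64,0.08,0],[0,0,0]],
    [[-0.74,0.09,0],[0,0,0]]
  ]
}}

```text
time: 34.9
tcp_pos: [0.4723, -0.0331, 0.0061]
tool_rot: [0.063, 0.998, -0.0, 0.0]
ft_force: [0.4, -0.2, 2.5]
width: 0.0253
grip_force: 25.0
```

```bash
python3 - <<'E'
from h import *
s=get_state(); print(s['tcp_pos'],s['ft_force'],s['width'],s['grip_force'])
c=cam('wrist'); print([(x[0],x[1],x[2].min(0),x[2].max(0)) for x in blobs(c,*COL['orange'],60,(200,180,360,360))]); chk('orange')
E
```

```text
[ 0.47226331 -0.03305516  0.00608206] [ 0.37954402 -0.22089885  2.54091899] 0.02528933561158298 24.986675083637238
[((np.float64(280.5), np.float64(240.0)), 1986, array([256, 220]), array([305, 260])), ((np.float64(281.0), np.float64(303.5)), 1172, array([258, 291]), array([304, 316]))]
side (np.float64(251.0), np.float64(109.7)) 43 [ 0.875 -0.685]
side (np.float64(279.6), np.float64(111.2)) 33 [ 0.76  -0.697]
side (np.float64(220.5), np.float64(175.5)) 53 [ 0.781 -0.154]
side (np.float64(255.0), np.float64(207.0)) 25 [ 0.632 -0.023]
side (np.float64(300.4), np.float64(212.2)) 157 [ 0.516 -0.029]
side (np.float64(323.0), np.float64(216.3)) 30 [ 0.459 -0.025]
scene (np.float64(271.0), np.float64(214.7)) 270 [ 0.52  -0.033]
scene (np.float64(185.8), np.float64(241.5)) 61 [ 0.743 -0.121]
```

Emit:
{"api": "play_rows", "payload": {
  "deltas": [
    [[-0.12,0,0.15],[0,0,0]],
    [[-0.12,0,0.6],[0,0,0]],
    [[-0.1,-0.3,1.3],[0,0,0]],
    [[-0.1,-1,2.1],[0,0,2]],
    [[0,-1.9,2.9],[0,0,5]],
    [[0.2,-2.8,3.6],[0,0,9]],
    [[0.4,-3.8,3.84],[0,0,13]],
    [[0.6,-4.8,3.84],[0,0,13]],
    [[0.7,-5.7,3.84],[0,0,13]],
    [[0.7,-6.5,3.84],[0,0,13]]
  ]
}}

```text
time: 36.05
tcp_pos: [0.5073, -0.3525, 0.1987]
tool_rot: [-0.051, 0.999, -0.0, 0.0]
ft_force: [0.4, -0.1, 0.0]
width: 0.0255
grip_force: 25.0
```

Emit:
{"api": "play_rows", "payload": {
  "deltas": [
    [[0,0,0],[0,0,0]],
    [[0,0,0],[0,0,0]],
    [[0,0,0],[0,0,0]]
  ]
}}

```text
time: 36.35
tcp_pos: [0.5068, -0.3495, 0.1975]
tool_rot: [-0.051, 0.999, 0.001, -0.0]
ft_force: [-0.5, -1.0, 0.3]
width: 0.0255
grip_force: 25.0
```

```bash
python3 - <<'E'
from h import *
traypic('w6')
E
```

```text
[ 0.50675956 -0.34952904  0.1975425 ] [-5.08975529e-02  9.98703562e-01  6.85173359e-04 -4.06372681e-04] 0.025453219830728166 24.9866384267807
((np.float64(287.6), np.float64(107.1)), 16680, [[368, 53], [366, 166], [199, 165], [198, 51]], [[0.352, -0.274], [0.472, -0.262], [0.489, -0.437], [0.368, -0.449]], [[0.345, -0.267], [0.474, -0.255], [0.493, -0.444], [0.363, -0.456]])
blue (np.float64(223.2), np.float64(107.0)) 2015 [ 0.426 -0.418]
orange (np.float64(281.2), np.float64(225.6)) 186 [ 0.549 -0.344]
```

Emit:
{"api": "play_rows", "payload": {
  "deltas": [
    [[-0.6,-0.1,0],[0,0,0]],
    [[-1.2,-0.3,-0.1],[0,0,0]],
    [[-1.8,-0.4,-0.5],[0,0,0]],
    [[-2.28,-0.51,-1],[0,0,0]],
    [[-2.28,-0.51,-1.7],[0,0,0]],
    [[-2.28,-0.51,-2.4],[0,0,0]],
    [[-2.28,-0.51,-3],[0,0,0]],
    [[-2.28,-0.51,-3.4],[0,0,0]],
    [[-2.28,-0.51,-3.6],[0,0,0]],
    [[-2.28,-0.51,-3.68],[0,0,0]]
  ]
}}

```text
time: 37.4
tcp_pos: [0.3932, -0.3748, 0.0134]
tool_rot: [-0.051, 0.999, 0.001, -0.0]
ft_force: [0.3, -0.3, -0.0]
width: 0.0255
grip_force: 25.0
```

Emit:
{"api": "play_rows", "payload": {
  "deltas": [
    [[0,0,0],[0,0,0]],
    [[0,0,0],[0,0,0]]
  ]
}}

```text
time: 37.6
tcp_pos: [0.394, -0.3769, 0.0154]
tool_rot: [-0.051, 0.999, -0.001, 0.001]
ft_force: [-0.2, -0.3, -0.3]
width: 0.0251
grip_force: 25.0
```

Emit:
{"api": "play_rows", "payload": {
  "deltas": [
    [[0,0,0],[0,0,0]],
    [[0,0,0],[0,0,0]],
    [[0,0,0],[0,0,0]],
    [[0,0,0.2],[0,0,0]],
    [[0,0,0.6],[0,0,0]],
    [[0,0,1.2],[0,0,0]],
    [[0,0,1.9],[0,0,0]]
  ],
  "jaw": 0.35
}}

```text
time: 38.3
tcp_pos: [0.3926, -0.3755, 0.1096]
tool_rot: [-0.051, 0.999, 0.001, -0.001]
ft_force: [0.1, -0.1, 0.1]
width: 0.03
grip_force: 0.0
```

Emit:
{"api": "play_rows", "payload": {
  "deltas": [
    [[0.3,1,0],[0,0,0]],
    [[0.6,2,0],[0,0,-4]],
    [[0.9,3,0],[0,0,-8]],
    [[1.2,4,0],[0,0,-11]],
    [[1.5,5,0],[0,0,-11]],
    [[1.8,6,0],[0,0,-11]],
    [[2.2,7,0],[0,0,-11]],
    [[2.6,8,0],[0,0,-11]],
    [[3,9,0],[0,0,-11]],
    [[3.28,9.67,0],[0,0,-11]]
  ],
  "jaw": 0.5
}}

```text
time: 39.3
tcp_pos: [0.5537, 0.0992, 0.1101]
tool_rot: [0.045, 0.999, -0.0, 0.001]
ft_force: [0.3, -0.4, 0.0]
width: 0.0434
grip_force: 0.0
```

Emit:
{"api": "play_rows", "payload": {
  "deltas": [
    [[0,0,-0.3],[0,0,0]],
    [[0,0,-0.9],[0,0,0]],
    [[0,0,-1.5],[0,0,0]],
    [[0,0,-1.8],[0,0,0]],
    [[0,0,-1.95],[0,0,0]],
    [[0,0,-1.98],[0,0,0]]
  ]
}}

```text
time: 39.9
tcp_pos: [0.5531, 0.0966, 0.0105]
tool_rot: [0.045, 0.999, -0.0, -0.0]
ft_force: [0.5, 0.3, 1.1]
width: 0.0435
grip_force: 0.0
```

```bash
python3 - <<'E'
from h import *
s=get_state(); print(s['tcp_pos'],s['tool_rot'],s['ft_force'])
c=cam('wrist'); print([(x[0],x[1],x[2].min(0),x[2].max(0)) for x in blobs(c,*COL['green'],60,(200,180,360,330))]); chk('green')
E
```

```text
[0.55305491 0.09662746 0.01048097] [ 4.54662043e-02  9.98965831e-01 -5.52696948e-06 -3.03515371e-04] [0.46130083 0.3088423  1.12321595]
[((np.float64(300.2), np.float64(242.2)), 1652, array([278, 224]), array([326, 261])), ((np.float64(299.8), np.float64(292.0)), 134, array([278, 290]), array([321, 293]))]
side (np.float64(249.3), np.float64(198.6)) 59 [ 0.659 -0.057]
side (np.float64(267.8), np.float64(245.7)) 93 [0.555 0.117]
scene (np.float64(251.9), np.float64(233.1)) 66 [ 0.605 -0.02 ]
```

Tool is 11 mm short in y (green at column 300 rather than 280), so I lift, shift and lower again.

Emit:
{"api": "play_rows", "payload": {
  "deltas": [
    [[0,0,0.3],[0,0,0]],
    [[0,0,0.3],[0,0,0]],
    [[0.05,0.1,0.3],[0,0,0]],
    [[0.07,0.22,0.3],[0,0,0]],
    [[0.07,0.22,0.3],[0,0,0]],
    [[0.07,0.22,0.1],[0,0,0]],
    [[0.07,0.22,-0.05],[0,0,0]],
    [[0.07,0.22,-0.09],[0,0,0]],
    [[0.07,0.22,-0.09],[0,0,0]]
  ]
}}

```text
time: 40.95
tcp_pos: [0.5555, 0.1079, 0.0042]
tool_rot: [0.045, 0.999, -0.0, -0.001]
ft_force: [-0.7, 0.6, 0.2]
width: 0.0436
grip_force: 0.0
```

```bash
python3 - <<'E'
from h import *
s=get_state(); print(s['tcp_pos'],s['tool_rot'],s['ft_force'])
c=cam('wrist'); print([(x[0],x[1],x[2].min(0),x[2].max(0)) for x in blobs(c,*COL['green'],60,(200,180,360,330))])
E
```

```text
[0.55550299 0.10788587 0.00421572] [ 4.52998968e-02  9.98972785e-01 -1.18704889e-04 -1.13104271e-03] [-0.65813846  0.6464656   0.23959641]
[((np.float64(280.3), np.float64(243.2)), 1798, array([256, 225]), array([306, 261])), ((np.float64(279.5), np.float64(293.5)), 276, array([257, 291]), array([302, 296]))]
```

Emit:
{"api": "play_rows", "payload": {
  "deltas": [
    [[0,0,0.02],[0,0,0]],
    [[0,0,0.02],[0,0,0]],
    [[0,0,0.02],[0,0,0]],
    [[0,0,0.02],[0,0,0]],
    [[0,0,0.02],[0,0,0]],
    [[0,0,0.02],[0,0,0]]
  ],
  "jaw": 0.15,
  "grip_force": 25
}}

```text
time: 41.6
tcp_pos: [0.5568, 0.108, 0.0068]
tool_rot: [0.045, 0.999, -0.0, 0.0]
ft_force: [-0.6, -1.5, 2.5]
width: 0.025
grip_force: 24.9
```

Emit:
{"api": "play_rows", "payload": {
  "deltas": [
    [[-0.02,0,0],[0,0,0]],
    [[-0.06,0.005,0],[0,0,0]],
    [[-0.12,0.01,0],[0,0,0]],
    [[-0.19,0.017,0],[0,0,0]],
    [[-0.26,0.024,0],[0,0,0]],
    [[-0.33,0.03,0],[0,0,0]],
    [[-0.4,0.037,0],[0,0,0]],
    [[-0.47,0.043,0],[0,0,0]],
    [[-0.54,0.05,0],[0,0,0]],
    [[-0.6,0.055,0],[0,0,0]]
  ]
}}

```text
time: 42.6
tcp_pos: [0.5267, 0.1108, 0.0068]
tool_rot: [0.045, 0.999, 0.0, 0.0]
ft_force: [2.8, 0.2, 4.8]
width: 0.0251
grip_force: 24.9
```

Emit:
{"api": "play_rows", "payload": {
  "deltas": [
    [[-0.07,0.006,0],[0,0,0]],
    [[-0.14,0.012,0],[0,0,0]],
    [[-0.21,0.019,0],[0,0,0]],
    [[-0.28,0.025,0],[0,0,0]],
    [[-0.35,0.031,0],[0,0,0]],
    [[-0.42,0.037,0],[0,0,0]],
    [[-0.49,0.043,0],[0,0,0]],
    [[-0.56,0.05,0],[0,0,0]],
    [[-0.64,0.056,0],[0,0,0]],
    [[-0.76,0.065,0],[0,0,0]]
  ]
}}

```text
time: 43.6
tcp_pos: [0.4886, 0.1141, 0.0068]
tool_rot: [0.045, 0.999, 0.0, 0.0]
ft_force: [3.7, 0.2, 6.1]
width: 0.0252
grip_force: 24.9
```

```bash
python3 - <<'E'
from h import *
s=get_state(); print(s['tcp_pos'],s['ft_force'],s['width'],s['grip_force'])
c=cam('wrist'); print([(x[0],x[1],x[2].min(0),x[2].max(0)) for x in blobs(c,*COL['green'],60,(200,180,360,360))]); chk('green')
E
```

```text
[0.48864038 0.11408604 0.00677504] [3.6558501  0.21684911 6.11980818] 0.02522551403494388 24.908464550971985
[((np.float64(280.8), np.float64(241.3)), 1921, array([257, 222]), array([306, 261])), ((np.float64(279.3), np.float64(303.4)), 1177, array([257, 291]), array([302, 316]))]
side (np.float64(249.6), np.float64(198.7)) 62 [ 0.659 -0.057]
side (np.float64(277.2), np.float64(250.1)) 91 [0.531 0.126]
side (np.float64(303.5), np.float64(253.1)) 38 [0.473 0.122]
scene (np.float64(251.9), np.float64(233.0)) 64 [ 0.604 -0.02 ]
scene (np.float64(310.2), np.float64(242.4)) 242 [0.524 0.113]
```

Emit:
{"api": "play_rows", "payload": {
  "deltas": [
    [[-0.12,0,0.15],[0,0,0]],
    [[-0.12,0,0.6],[0,0,0]],
    [[-0.1,-0.3,1.3],[0,0,0]],
    [[-0.1,-1,2.1],[0,0,2]],
    [[0,-1.9,2.9],[0,0,5]],
    [[0,-2.8,3.6],[0,0,9]],
    [[0.1,-3.8,3.82],[0,0,11]],
    [[0.2,-4.8,3.82],[0,0,11]],
    [[0.3,-5.7,3.82],[0,0,11]],
    [[0.37,-6.6,3.82],[0,0,11]]
  ]
}}

```text
time: 44.75
tcp_pos: [0.5045, -0.2068, 0.1967]
tool_rot: [-0.051, 0.999, 0.001, -0.001]
ft_force: [1.4, 0.2, -0.8]
width: 0.0254
grip_force: 24.9
```

Emit:
{"api": "play_rows", "payload": {
  "deltas": [
    [[0,-0.8,0],[0,0,0]],
    [[0,-1.6,0],[0,0,0]],
    [[0,-2.3,0],[0,0,0]],
    [[0,-2.6,0],[0,0,0]],
    [[0,-2.6,0],[0,0,0]],
    [[0,-2.6,0],[0,0,0]],
    [[0,-2.6,0],[0,0,0]]
  ]
}}

```text
time: 45.45
tcp_pos: [0.506, -0.334, 0.197]
tool_rot: [-0.051, 0.999, 0.001, -0.0]
ft_force: [-0.0, 0.5, -0.8]
width: 0.0253
grip_force: 24.9
```

```bash
python3 - <<'E'
from h import *
traypic('w7')
E
```

```text
[ 0.506041   -0.33399494  0.19696789] [-5.14286086e-02  9.98676317e-01  7.29823325e-04 -4.24595446e-04] 0.025323785106490963 24.909856617450714
((np.float64(279.3), np.float64(106.4)), 15336, [[353, 165], [186, 164], [185, 51], [355, 51]], [[0.472, -0.261], [0.488, -0.436], [0.368, -0.448], [0.351, -0.272]], [[0.474, -0.255], [0.492, -0.443], [0.362, -0.456], [0.345, -0.267]])
blue (np.float64(209.1), np.float64(106.6)) 1988 [ 0.426 -0.418]
orange (np.float64(250.9), np.float64(104.8)) 1986 [ 0.421 -0.374]
green (np.float64(281.0), np.float64(224.5)) 285 [ 0.547 -0.329]
```

Emit:
{"api": "play_rows", "payload": {
  "deltas": [
    [[-0.6,0,0],[0,0,0]],
    [[-1.2,0,-0.1],[0,0,0]],
    [[-1.8,-0.03,-0.5],[0,0,0]],
    [[-2.34,-0.06,-1],[0,0,0]],
    [[-2.34,-0.06,-1.7],[0,0,0]],
    [[-2.34,-0.06,-2.4],[0,0,0]],
    [[-2.34,-0.06,-3],[0,0,0]],
    [[-2.34,-0.06,-3.4],[0,0,0]],
    [[-2.34,-0.06,-3.55],[0,0,0]],
    [[-2.34,-0.06,-3.55],[0,0,0]]
  ]
}}

```text
time: 46.5
tcp_pos: [0.3889, -0.3375, 0.0192]
tool_rot: [-0.051, 0.999, 0.001, -0.001]
ft_force: [0.4, 0.8, -0.6]
width: 0.0251
grip_force: 24.9
```

Emit:
{"api": "play_rows", "payload": {
  "deltas": [
    [[0,0,0],[0,0,0]],
    [[0,0,0],[0,0,0]]
  ]
}}

```text
time: 46.7
tcp_pos: [0.3902, -0.3398, 0.0215]
tool_rot: [-0.051, 0.999, -0.001, 0.001]
ft_force: [0.2, 0.2, -0.2]
width: 0.0249
grip_force: 24.9
```

Emit:
{"api": "play_rows", "payload": {
  "deltas": [
    [[0,0.04,-0.06],[0,0,0]],
    [[0,0.04,-0.06],[0,0,0]]
  ]
}}

```text
time: 46.9
tcp_pos: [0.3893, -0.3368, 0.0172]
tool_rot: [-0.051, 0.999, -0.0, 0.0]
ft_force: [-0.1, -0.1, -0.3]
width: 0.025
grip_force: 24.9
```

Emit:
{"api": "play_rows", "payload": {
  "deltas": [
    [[0,0,0],[0,0,0]],
    [[0,0,0],[0,0,0]],
    [[0,0,0],[0,0,0]],
    [[0,0,0.3],[0,0,0]],
    [[0,0,1],[0,0,0]],
    [[0,0,1.8],[0,0,0]],
    [[0.6,0,2.6],[0,0,0]],
    [[1.3,0,3.3],[0,0,0]],
    [[2,0,3.6],[0,0,0]],
    [[2.3,0,3.6],[0,0,0]]
  ],
  "jaw": 0.36
}}

```text
time: 47.9
tcp_pos: [0.5083, -0.3381, 0.2013]
tool_rot: [-0.051, 0.999, -0.003, 0.003]
ft_force: [0.0, 0.3, -0.8]
width: 0.0315
grip_force: 0.0
```

Emit:
{"api": "play_rows", "payload": {
  "deltas": [
    [[0,0,0],[0,0,0]],
    [[0,0,0],[0,0,0]]
  ]
}}

```text
time: 48.1
tcp_pos: [0.5035, -0.3365, 0.1959]
tool_rot: [-0.051, 0.999, 0.001, -0.001]
ft_force: [0.6, 1.0, 0.0]
width: 0.0311
grip_force: 0.0
```

```bash
python3 - <<'E'
from h import *
traypic('w8')
w=cam('wrist'); 
for n in('blue','orange','green'): print(n,rect(w,n,(60,0,520,200),.015))
c=cam('scene'); d=cam('side')
z=lambda i,k:cv2.resize(i,None,fx=k,fy=k,interpolation=cv2.INTER_CUBIC)
top=np.hstack([z(w['pixels'][20:200,130:410],1.4),z(d['pixels'][190:400,160:430],1.2)])
bot=z(c['pixels'][100:320,120:490],1.5)
im=np.zeros((252+330,max(top.shape[1],bot.shape[1]),3),np.uint8); im[:top.shape[0],:top.shape[1]]=top[:252]; im[252:252+bot.shape[0],:bot.shape[1]]=bot
cv2.imwrite('pics/final.png',im[:,:,::-1]); print(im.shape)
E
```

```text
[ 0.50346896 -0.33647071  0.19594847] [-5.10264090e-02  9.98696797e-01  5.74858427e-04 -8.26142148e-04] 0.031113192004808585 0.0
((np.float64(279.2), np.float64(109.4)), 16278, [[363, 175], [178, 174], [177, 46], [366, 46]], [[0.478, -0.251], [0.497, -0.447], [0.36, -0.46], [0.341, -0.264]], [[0.481, -0.244], [0.501, -0.455], [0.354, -0.469], [0.334, -0.258]])
blue (np.float64(210.9), np.float64(109.2)) 2019 [ 0.426 -0.418]
orange (np.float64(250.9), np.float64(107.5)) 1533 [ 0.421 -0.376]
green (np.float64(290.9), np.float64(107.6)) 2017 [ 0.417 -0.334]
blue (2007, array([ 425.7, -418. ]), array([88.7, 26.5]), [[380.0, -409.0], [383.0, -435.0], [471.0, -427.0], [469.0, -401.0]])
orange (1547, array([ 420.2, -373.5]), array([87.7, 25.3]), [[375.0, -365.0], [378.0, -390.0], [465.0, -382.0], [463.0, -357.0]])
green (2007, array([ 416.4, -334. ]), array([87.4, 25. ]), [[372.0, -326.0], [374.0, -351.0], [461.0, -342.0], [459.0, -317.0]])
(582, 716, 3)
```

View pics/final.png

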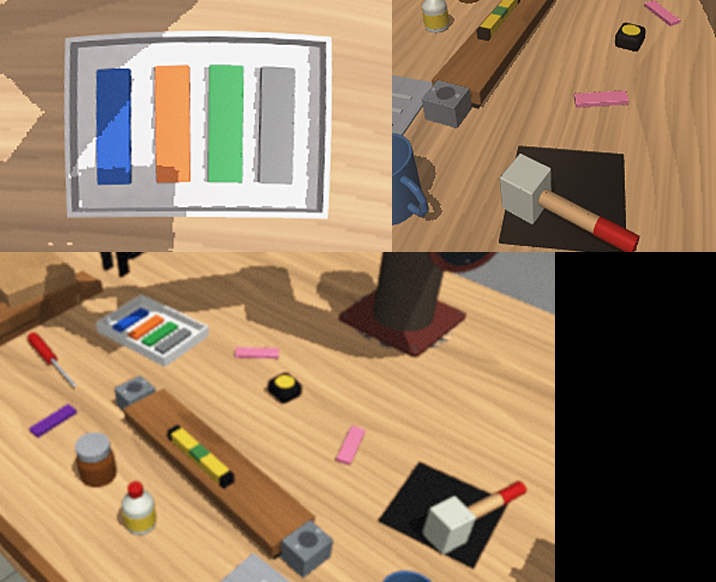

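The picture shows all four packers lying flat in the tray, and the strip and level in place. The mallet has been knocked towards the mat's far edge, so I go back to measure it and re-centre it.

Emit:
{"api": "play_rows", "payload": {
  "deltas": [
    [[0,0.5,0.3],[0,0,0]],
    [[0,1.3,0.7],[0,0,-4]],
    [[0.1,2.2,1.1],[0,0,-8]],
    [[0.2,3.1,1.1],[0,0,-12]],
    [[0.3,4,1.1],[0,0,-14.8]],
    [[0.4,4.9,1.1],[0,0,-14.8]],
    [[0.5,5.8,1.1],[0,0,-14.8]],
    [[0.6,6.7,1.1],[0,0,-14.8]],
    [[0.7,7.6,1.1],[0,0,-14.8]],
    [[0.8,8.5,1.1],[0,0,-14.8]]
  ],
  "jaw": 1
}}

```text
time: 49.3
tcp_pos: [0.5436, 0.0894, 0.2519]
tool_rot: [0.079, 0.997, -0.0, 0.0]
ft_force: [0.4, -0.2, 0.7]
width: 0.0866
grip_force: 0.0
```

Emit:
{"api": "play_rows", "payload": {
  "deltas": [
    [[0,0.9,0],[0,0,0]],
    [[0,1.8,0],[0,0,0]],
    [[0,2.7,0],[0,0,0]],
    [[0,3.6,0],[0,0,0]],
    [[0,4.4,0],[0,0,0]],
    [[0,5.0,0],[0,0,0]],
    [[0,5.3,0],[0,0,0]],
    [[0,5.3,0],[0,0,0]],
    [[0,5.3,0],[0,0,0]]
  ]
}}

```text
time: 50.2
tcp_pos: [0.5442, 0.3518, 0.2516]
tool_rot: [0.079, 0.997, -0.001, -0.0]
ft_force: [0.5, 0.1, -1.2]
width: 0.0873
grip_force: 0.0
```

```bash
python3 - <<'E'
from h import *
w=cam('wrist'); s=w['s']; print(s['tcp_pos'],s['tool_rot']); save(w,'w9.png')
for x in blobs(w,(0,0,150),(180,40,255),500,(150,0,420,228)):
    P=np.array([at(w,u,v,.068)[:2]*1000 for u,v in x[2]],np.float32); r=cv2.minAreaRect(P); print(x[0],x[1],r,cv2.boxPoints(r).round().tolist())
for x in blobs(w,(0,150,100),(6,255,255),40,(150,0,420,228))+blobs(w,(170,150,100),(180,255,255),40,(150,0,420,228)): print('red',x[0],x[1],at(w,*x[0],.04))
E
```

```text
[0.54423119 0.35180679 0.25161505] [ 7.85297228e-02  9.96911607e-01 -5.49556320e-04 -1.70461885e-04]
(np.float64(301.8), np.float64(108.4)) 2026 ((463.5722961425781, 387.32769775390625), (47.18682098388672, 48.867767333984375), 73.02294921875) [[433.0, 372.0], [480.0, 358.0], [494.0, 403.0], [447.0, 417.0]]
red (np.float64(314.3), np.float64(10.8)) 419 [0.34809189 0.42205711 0.04      ]
```

Emit:
{"api": "play_rows", "payload": {
  "deltas": [
    [[-0.5,0.3,0],[0,0,-4]],
    [[-1.1,0.6,-0.4],[0,0,-8]],
    [[-1.61,0.71,-1.2],[0,0,-8]],
    [[-1.61,0.71,-2],[0,0,-8]],
    [[-1.61,0.71,-2.8],[0,0,-8]],
    [[-1.61,0.71,-3.5],[0,0,-8]],
    [[-1.61,0.71,-4.1],[0,0,-8]],
    [[-1.61,0.71,-4.4],[0,0,-8]],
    [[-1.61,0.71,-4.46],[0,0,-8]],
    [[-1.61,0.71,-4.46],[0,0,-8]]
  ]
}}

```text
time: 51.25
tcp_pos: [0.4645, 0.3882, 0.0296]
tool_rot: [0.148, 0.989, 0.0, 0.0]
ft_force: [-0.2, 0.3, 0.5]
width: 0.0872
grip_force: 0.0
```

Emit:
{"api": "play_rows", "payload": {
  "deltas": [
    [[0,0,0],[0,0,0]],
    [[0,0,0],[0,0,0]],
    [[0,0,0],[0,0,0]],
    [[0,0,0],[0,0,0]],
    [[0,0,0],[0,0,0]],
    [[0,0,0],[0,0,0]]
  ],
  "jaw": 0.3,
  "grip_force": 50
}}

```text
time: 51.85
tcp_pos: [0.4635, 0.3884, 0.029]
tool_rot: [0.148, 0.989, -0.0, -0.0]
ft_force: [-0.7, -0.4, -0.1]
width: 0.0475
grip_force: 50.0
```

Emit:
{"api": "play_rows", "payload": {
  "deltas": [
    [[0,0,0.2],[0,0,0]],
    [[0,0,0.5],[0,0,0]],
    [[-0.3,-0.2,0.5],[0,0,0]],
    [[-0.7,-0.4,0.5],[0,0,0]],
    [[-0.95,-0.54,0.5],[0,0,0]],
    [[-0.95,-0.54,0.5],[0,0,0]],
    [[-0.95,-0.54,0.3],[0,0,0]],
    [[-0.95,-0.54,0.15],[0,0,0]],
    [[-0.95,-0.54,0.07],[0,0,0]],
    [[-0.95,-0.54,0.03],[0,0,0]]
  ]
}}

```text
time: 52.85
tcp_pos: [0.416, 0.3614, 0.0293]
tool_rot: [0.148, 0.989, -0.001, -0.001]
ft_force: [0.5, 0.5, -4.3]
width: 0.048
grip_force: 50.0
```

Emit:
{"api": "play_rows", "payload": {
  "deltas": [
    [[0,0,-0.02],[0,0,0]],
    [[0,0,-0.03],[0,0,0]],
    [[0,0,-0.03],[0,0,0]]
  ]
}}

```text
time: 53.15
tcp_pos: [0.4164, 0.3618, 0.029]
tool_rot: [0.148, 0.989, 0.0, 0.0]
ft_force: [0.1, 0.0, -3.8]
width: 0.0476
grip_force: 50.0
```

Not touching yet; a little lower.

Emit:
{"api": "play_rows", "payload": {
  "deltas": [
    [[0,0,-0.02],[0,0,0]],
    [[0,0,-0.04],[0,0,0]],
    [[0,0,-0.05],[0,0,0]],
    [[0,0,-0.05],[0,0,0]]
  ]
}}

```text
time: 53.55
tcp_pos: [0.4165, 0.3618, 0.0289]
tool_rot: [0.148, 0.989, -0.0, 0.0]
ft_force: [-6.3, -5.4, 16.5]
width: 0.0477
grip_force: 50.0
```

Emit:
{"api": "play_rows", "payload": {
  "deltas": [
    [[0,0,0],[0,0,0]],
    [[0,0,0],[0,0,0]],
    [[0,0,0],[0,0,0]],
    [[0,0,0],[0,0,0]],
    [[0,0,0.3],[0,0,0]],
    [[0,0,1],[0,0,0]],
    [[0,0,1.8],[0,0,0]],
    [[0.5,0,2.7],[0,0,0]],
    [[1.3,0,3.5],[0,0,0]],
    [[2,-0.2,4.2],[0,0,0]]
  ],
  "jaw": 1
}}

```text
time: 54.55
tcp_pos: [0.5112, 0.3539, 0.2342]
tool_rot: [0.147, 0.989, 0.001, 0.001]
ft_force: [-0.2, 0.3, -0.1]
width: 0.087
grip_force: 0.0
```

Emit:
{"api": "play_rows", "payload": {
  "deltas": [
    [[0,0,0],[0,0,0]],
    [[0,0,0],[0,0,0]],
    [[0,0,0],[0,0,0]]
  ]
}}

```text
time: 54.85
tcp_pos: [0.5089, 0.3527, 0.2293]
tool_rot: [0.148, 0.989, -0.001, -0.001]
ft_force: [-1.1, 0.3, -0.5]
width: 0.0871
grip_force: 0.0
```

```bash
python3 - <<'E'
from h import *
w=cam('wrist'); s=w['s']; print(s['tcp_pos'],s['tool_rot'],s['ft_force'],s['width'])
for x in blobs(w,(0,0,150),(180,40,255),500,(150,0,420,228)):
    P=np.array([at(w,u,v,.068)[:2]*1000 for u,v in x[2]],np.float32); r=cv2.minAreaRect(P); print('head',x[0],x[1],r)
# other things: compare first and current fixed views by tray/level/packers
c=cam('scene'); d=cam('side')
for n,cc,b in (('scene',c,(225,205,285,260)),('side',d,(225,170,275,225))):
    old=np.load(n+'0.npy',allow_pickle=True).item()
    for q in (old,cc): print(n,'level',[(x[0],x[1]) for x in blobs(q,(22,120,120),(32,255,255),20,b)])
    m=np.abs(old['pixels'].astype(int)-cc['pixels']).sum(2)>120
    k,l,st,ce=cv2.connectedComponentsWithStats(m.astype(np.uint8)); print(n,[(st[i,:4].tolist(),int(st[i,4])) for i in range(1,k) if st[i,4]>60])
for n in('blue','orange','green'):
    for x in blobs(c,*COL[n],25,(170,110,280,190)): print(n,x[0],x[1],np.round(at(c,*x[0],.015)[:2],3))
E
```

```text
[0.50886521 0.35273188 0.22926504] [ 1.47592113e-01  9.89047316e-01 -6.90373661e-04 -1.22421166e-03] [-1.06785853  0.30782208 -0.45638615] 0.08708959439605683
head (np.float64(262.4), np.float64(102.7)) 2319 ((417.1491394042969, 361.7030029296875), (46.491424560546875, 48.9342041015625), 73.10165405273438)
scene level [((np.float64(242.6), np.float64(224.5)), 148), ((np.float64(262.2), np.float64(241.9)), 163)]
scene level [((np.float64(242.4), np.float64(225.3)), 183), ((np.float64(261.3), np.float64(242.5)), 202)]
scene [([421, 0, 21, 53], 465), ([509, 0, 5, 23], 75), ([543, 0, 17, 29], 268), ([351, 24, 164, 261], 13494), ([369, 36, 8, 31], 129), ([391, 84, 26, 6], 75), ([321, 106, 53, 15], 419), ([284, 114, 93, 180], 6017), ([195, 137, 24, 17], 167), ([205, 142, 43, 26], 567), ([536, 145, 24, 60], 883), ([244, 200, 12, 9], 67), ([261, 213, 12, 9], 63), ([321, 284, 9, 10], 63)]
side level [((np.float64(256.1), np.float64(190.5)), 92), ((np.float64(241.9), np.float64(207.2)), 115)]
side level [((np.float64(243.9), np.float64(206.2)), 76)]
side [([235, 0, 325, 420], 48175), ([198, 41, 14, 13], 132), ([463, 60, 22, 32], 66), ([163, 83, 139, 172], 9568), ([543, 86, 17, 9], 69), ([340, 146, 32, 24], 644), ([534, 152, 26, 21], 138), ([291, 191, 18, 10], 131), ([550, 200, 10, 31], 78), ([283, 204, 19, 12], 130), ([352, 211, 15, 8], 98), ([198, 258, 13, 12], 83), ([303, 313, 23, 19], 76), ([284, 319, 28, 50], 172)]
blue (np.float64(206.7), np.float64(144.8)) 146 [ 0.433 -0.412]
orange (np.float64(216.8), np.float64(150.0)) 129 [ 0.429 -0.366]
green (np.float64(225.9), np.float64(154.3)) 154 [ 0.424 -0.327]
```

```bash
python3 -c "
from h import *
print(arm.job_done())"
```

```text
the job is handed in; nothing more can be done
None
```

The job is handed in, with no verdict returned: both pins were pressed flush with the mallet, all four packers present (blue, orange, green, grey) lie flat in the tray, the strip and level look unmoved in the camera views, and the mallet, knocked aside mid-run and put back, stands on its head in the middle of the mat.

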